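Load and lower a ratchet-lift wash basket

ROBOT

A 6-joint arm with a two-finger parallel gripper is mounted at the origin on the work surface. World frame = base frame: x ahead of the robot, y to its left, z up, the work surface at z = 0. Lengths are in m, angles in rad, forces in N, time in s.
With the tool pointing down it reaches from about 0.35 to 0.975 m from the base axis. Payload 4.9 kg.
Tool frame: the origin (TCP) lies between the finger pads; the fingertips stand 22 mm ahead of it and the grasp point (between the pads) lies 3 mm ahead of it; z points along the fingers, y is the line along which they close (so a half turn about z gives the same grasp; the last joint's range is limited). The gripper opens to 85 mm and grips with 20 to 120 N. Pads are 22 mm wide; open, the fingers measure 114 mm over their backs; the gripper's body (76 mm by 85 mm) begins 54 mm behind the grasp point. The pads swing forward as they close: fully open they stand 13 mm farther back than shut.
Start: joints at [-1.322, 0.053, 1.613, -0, 1.476, -0.119], TCP at [0.225, -0.583, 0.253] pointing down, gripper open.
Joint ranges: [-3.01, 3.01], [-1.01, 2.22], [0.06, 2.58], [-1.02, 4.17], [0.09, 2.62], [-3.14, 3.14]. Speed limits (rad/s): [2.57, 2.57, 3.14, 3.14, 3.14, 3.14].

INTERFACE

Orientations are given as a unit quaternion [w, x, y, z].
In Python, from plant import state, grab_frame, get_calibration, job_done, recognise, regions_of gives the robot as it stands.
- The arm moves only by the tool apply_moves, never from a script. Its argument "targets" is a list of rows, each an object with "translation": the shift along the tool's x, y, z normalised to -1 to 1, where 1 is 100 mm, a list of three; "twist": the turn about the tool's z normalised to -1 to 1, where 1 is 0.1 rad; "hand": the opening, from 0 (shut) to 1 (fully open). A call has 1 to 8 rows; each row shifts and turns the commanded pose from where the row before left it, along the tool's axes as they then stand; what a row does not reach is not made up. A row lasts 1/10 s, in which the tool goes at most 50 mm and 8.59 degrees, less where a joint would pass 70% of its speed; a pose out of reach is approached as far as the arm can. A call with a number of a shift or a turn outside -1 to 1 is refused whole. A call with a gripper value outside its range is refused whole. The fingers move at their own pace and stop on an object; the grip force is fixed at half the most. Time passes only in rows, so rows that do not move let the fingers close. It gives the time, the measured TCP pose, the force, the opening and the grip force at its end, in the units of the state.
- state(): the state, without advancing time (a new reading comes with each control period).
- grab_frame(name): name is "scene" or "top" or "wrist"; returns the picture (384x512x3 uint8, red, green, blue); there is no depth.
- get_calibration(name): a dict with "camera_matrix" (3x3 intrinsics, pixels), "pose" (4x4, takes a point from camera to world coordinates). Camera axes: x right, y up, looking along -z (the intrinsics and any distortion apply to the point x, -y, -z); pixel columns grow to the right and rows downward; lengths in m; the calibration is good to about 2 mm. A picture is of the moment at which its call begins: read the wrist's pose just before it. get_calibration takes no time and is no camera call; for the wrist camera it gives the pose at the moment of the call.
- job_done(): hands the job in; it is judged then, once.
Trained networks look in the newest picture that a camera, given by its name, has taken for a name from the list of things; names that differ only in an ending like _2 or _b are one class to them, and where a whole thing is asked for, a point or a joint stands for the part that bears it (a point fixed in the world has none). Each returns a list of dicts, best first, with "score" (0 to 1); they miss things now and then, are a little off and sometimes report something else, mostly with a low value. They report only what shows in the picture. A call takes as long as a camera call. They do not tell look-alikes from the thing itself.
- recognise(camera, query): "point" ([x, y, z] in m, in world coordinates, good to about 4 mm: the middle of the surface that is visible of it).
- regions_of(camera, query): "pixels" (384x512 bool, what is visible of it).
The state is a dict: "time": time; "joint_pos": joint angles; "joint_vel": joint speeds; "joint_efforts": joint torques, N m; "tool_pos": TCP position; "tool_rot": TCP orientation; "contact_force": force on the tool from outside, world axes, zero at the start; "ft_torque": the same for the moment, N m; "gripper_width": opening from 0.0 (shut) to 1.0 (fully open); "grasp_force": force on a finger pad.
Only numpy, scipy, OpenCV 4.12 (cv2) and the standard library are available. Lean on these libraries where they do the work, as an engineer would, in place of code of your own. Each camera call takes 0.05 s, during which the arm holds its last target. There are 200 camera calls.

TASK

Set the dirty valve bodies up for washing: take the brush out of the wash pan and lay it in the middle of the black mat, and put every valve body that is there into the lift's steel basket, side by side on its floor. Pull the basket up on its ratchet until it hangs clear above the height of the pan, slide the wash pan along the bench, without lifting it, from the white marks onto the yellow marks under the basket, and then lift the pawl lever so that the basket sinks fully down into the pan, leaving the pawl closed. Leave the other things on the bench alone.

Things in the scene. Friction and masses are not known exactly. Their poses are not given: they have to be found in the camera images.
- mark (a point): centre, on the bench (z = 0), of the yellow corner marks under the lift's basket, where the pan belongs. x, y, z are the lift's axes: the mast stands towards +y, the toothed side of the mast and the pawl lever face -x, the pan comes from -y
- carriage (a joint): height of the lift's carriage (toothed rail, handle and basket move as one) in m: 0 = fully down on its stop, 0.112 = highest. The sprung pawl catches the rail at about 0.020, 0.040, 0.060, 0.080 and 0.100; pulled upward the rail clicks past it freely, let go it drops back to the tooth below. 0.45 kg plus load, and an oil damper (70 N per m/s) that makes it sink slowly by itself when the pawl is held off
- pawl (a joint): angle of the red pawl lever in rad: 0 = pawl in the teeth, lever level; it grows as the lever's free end is lifted; above about 0.20 the pawl is clear of the teeth, 0.55 is the stop. A spring closes it (2 to 3 N at the red grip when lifted).
- pawl_grip (a point): middle of the red plastic grip at the free end of the pawl lever, 48 mm long (along the lift's x), 16 mm wide (y), 14 mm thick (z). The lever points along the lift's -x; its pivot (axis along the lift's y) is 100 mm from this point towards +x, at the same height with the lever level (172 mm above the bench)
- lift_handle (a point): middle of the black T-bar on top of the toothed rail, by which it is pulled up: a flat-sided bar 82 mm long (along the lift's x), 18 mm wide (y) and 20 mm high, 225 mm above the bench with the carriage fully down; the stem below it is 12 mm wide (y) and 14 mm (x). The mast beside it ends 40 mm lower
- basket (a point): centre of the upper face of the floor of the shallow steel basket that hangs from the carriage; its axes are the lift's. Inside 142 mm (x) by 176 mm (y), outside 150 by 184, rim 16 mm above this floor; the underside is 4 mm below this point, 12 mm above the bench with the carriage fully down. On its +y side a hanger post (18 mm wide in x, reaching 96 mm above the floor) carries it, by an arm over the pan's rim to the mast
- pan: open aluminium wash pan, outside 196 mm (x) by 230 mm (y), 75 mm high, walls 5 mm, floor 5 mm, about 0.7 kg; origin at the centre of its underside. Its handle is on its -y side. It starts on the white corner marks (the lift's -y side), roughly in line with the lift's axes. When the basket is down in it there are 18 mm of room to each wall
- pan_handle (a point): middle of the pan's black handle bar, 12 mm in diameter, 110 mm long along the pan's x, 60 mm above the bench, 175 mm from the pan's centre towards the pan's -y; the bar stands 54 mm clear of the pan's wall
- brush: wash brush left lying in the pan at the start: wooden back 130 mm (x) by 36 mm (y), 20 mm thick, on a block of stiff dark bristles 18 mm deep; 38 mm high in all, 0.12 kg; origin in its middle, 20 mm above the underside of the bristles, z towards the wooden back
- mat_top (a point): centre of the upper face of the black rubber tool mat, 170 mm (x) by 100 mm (y), 3 mm thick, lying on the bench on the robot's right; the brush belongs on it
- valve1: dirty valve body, hollow, bare aluminium block with dark ports and a brass plug in its top: 60 mm (x) by 44 mm (y), 62 mm high in all, about 0.15 kg; origin at the centre of its underside, z up as it stands. None when absent
- valve1_mid (a point): the middle of valve1, 31 mm above its underside. None when absent
- valve2: dirty valve body, hollow, dark grey block 46 mm high with a brass cap (36 mm diameter, 16 mm high) on top: 60 mm (x) by 44 mm (y), 62 mm high in all, about 0.15 kg; origin at the centre of its underside, z up as it stands. None when absent
- valve2_mid (a point): the middle of valve2, 31 mm above its underside. None when absent
- valve3: dirty valve body, hollow, bare aluminium block with dark ports and a brass plug in its top: 60 mm (x) by 44 mm (y), 62 mm high in all, about 0.15 kg; origin at the centre of its underside, z up as it stands. None when absent
- valve3_mid (a point): the middle of valve3, 31 mm above its underside. None when absent
- valve4: dirty valve body, hollow, dark grey block 46 mm high with a brass cap (36 mm diameter, 16 mm high) on top: 60 mm (x) by 44 mm (y), 62 mm high in all, about 0.15 kg; origin at the centre of its underside, z up as it stands. None when absent
- valve4_mid (a point): the middle of valve4, 31 mm above its underside. None when absent
- spray_can: blue spray can, 52 mm diameter, 142 mm high; does not belong to the job
- white_bottle: white plastic bottle, 76 mm diameter, 150 mm high; does not belong to the job
- paint_tin: blue and grey paint tin, 100 mm diameter, 125 mm high; does not belong to the job
- spanner: steel spanner, 160 mm, lying on the bench; does not belong to the job
- beaker: clear plastic beaker, 90 mm wide, 120 mm high; does not belong to the job
- wood_block: wooden block 110 x 70 x 45 mm; does not belong to the job
Mind the look-alikes: they are no part of the job. What is shaped like the valve1 but purple is not meant.

How it is judged:
By the outcome, as a careful person would: the job done as asked, in the order asked, and still so for the second after the job is handed in, with the robot touching nothing.
Of valve1, valve2, valve3, valve4 only 2 to 4 are there at a start; the rules pass over those that are not, and their reading is None.
At some moment in a run one of valve1, valve2, valve3, valve4 may be knocked a few centimetres aside while the robot is not near it.
Once in a run the grip may slacken for a moment while it holds something.
It also fails if it takes over 210 s, if anything falls off the work surface, if the arm or the gripper's body presses on something with over 40 N, if the wrist force passes 120 N, or if a joint passes its speed limit or range.

## Working session

There is one attempt and no reset: what is moved stays moved. The work goes in short steps, Python scripts to look and compute and a tool call to move; the robot and the scene stay as the last step left them, time stands still between calls to the robot, and variables do not carry over. Pictures are saved under pics/ and viewed, at most 14 in all, crops included, and the job is handed in when it is done.

Besides the shell and the picture viewer there is one more tool, called after "Call:" in YAML: its name, and indented under it one key for each argument. apply_moves: Moves the arm, as the interface text tells. Its arguments: {"type":"object","properties":{"targets":{"type":"array"}},"required":["targets"]}

```bash
ls; mkdir -p pics
cat > h.py <<'E'
import numpy as np, cv2
from plant import *
from scipy.spatial.transform import Rotation as R
def cal(n):
    c=get_calibration(n); return np.array(c["camera_matrix"]),np.array(c["pose"]),c
def proj(n,P):
    K,T,_=cal(n); p=np.linalg.inv(T)@np.append(P,1); q=K@np.array([p[0],-p[1],-p[2]]); return q[:2]/q[2]
def back(n,u,v,z):
    K,T,_=cal(n); d=np.linalg.inv(K)@np.array([u,v,1]); d=T[:3,:3]@np.array([d[0],-d[1],-d[2]]); o=T[:3,3]; return o+d*(z-o[2])/d[2]
def save(n,f,s=1.5):
    im=grab_frame(n)[:,:,::-1]; cv2.imwrite(f'pics/{f}.png',cv2.resize(im,None,fx=s,fy=s)); return im
def tool():
    s=state(); q=s['tool_rot']; return np.array(s['tool_pos']),R.from_quat([q[1],q[2],q[3],q[0]])
E
python3 - <<'E'
from h import *
save('top','top1');save('scene','scene1')
for n in ['top','scene']:
    K,T,c=cal(n);print(n,list(c),K.round(1).tolist(),T.round(3).tolist())
    for q in ['pawl_grip','lift_handle','basket','pan','pan_handle','brush','mat_top','valve1','valve2','spray_can','white_bottle','paint_tin','spanner','beaker','wood_block']:
        print(n,q,[(np.round(r['point'],3).tolist(),round(r['score'],2)) for r in recognise(n,q)][:5])
s=state();print(s['time'],s['tool_pos'],s['tool_rot'],s['contact_force'],s['gripper_width'])
E
```

```text
pics
top ['camera_matrix', 'pose'] [[453.4, 0.0, 251.6], [0.0, 453.4, 197.0], [0.0, 0.0, 1.0]] [[-0.018, 0.979, -0.205, 0.245], [-1.0, -0.018, 0.002, 0.028], [-0.001, 0.205, 0.979, 1.647], [0.0, 0.0, 0.0, 1.0]]
top pawl_grip [([0.548, 0.298, 0.178], 0.65), ([0.613, -0.151, 0.006], 0.16)]
top lift_handle [([0.61, 0.154, 0.016], 0.91), ([0.8, -0.182, 0.069], 0.57)]
top basket [([0.609, 0.155, 0.02], 0.94)]
top pan [([0.61, -0.151, 0.005], 0.89)]
top pan_handle [([0.613, -0.146, 0.009], 0.74), ([0.755, 0.028, 0.1], 0.53)]
top brush [([0.592, -0.093, 0.045], 0.56)]
top mat_top [([0.528, -0.485, 0.009], 0.96)]
top valve1 [([0.431, -0.212, 0.047], 0.78), ([0.481, 0.425, 0.062], 0.66), ([0.394, 0.18, 0.062], 0.62), ([0.435, 0.075, 0.065], 0.61), ([0.293, 0.207, 0.06], 0.57)]
top valve2 [([0.431, -0.212, 0.047], 0.78), ([0.481, 0.425, 0.062], 0.66), ([0.394, 0.18, 0.062], 0.62), ([0.435, 0.075, 0.065], 0.61), ([0.293, 0.207, 0.06], 0.57)]
top spray_can [([0.436, -0.062, 0.118], 0.46)]
top white_bottle [([0.757, 0.028, 0.1], 0.55)]
top paint_tin [([0.748, 0.274, 0.122], 0.77), ([0.547, 0.296,
[... 1116 characters left out ...]
215, 0.045], 0.68)]
scene valve2 [([0.503, 0.422, 0.058], 0.95), ([0.454, 0.075, 0.059], 0.91), ([0.312, 0.206, 0.051], 0.78), ([0.42, 0.176, 0.061], 0.7), ([0.447, -0.215, 0.045], 0.68)]
scene spray_can [([0.78, 0.266, 0.125], 0.62), ([0.457, -0.066, 0.095], 0.58), ([0.602, -0.092, 0.041], 0.58)]
scene white_bottle [([0.788, 0.027, 0.102], 0.68)]
scene paint_tin [([0.776, 0.267, 0.127], 0.86)]
scene spanner [([0.337, -0.296, 0.01], 0.82)]
scene beaker [([0.769, -0.188, 0.067], 0.66)]
scene wood_block [([0.618, 0.5, 0.046], 0.94)]
1.6 [ 0.22471089 -0.58318189  0.25330221] [ 5.34943792e-06  9.83140696e-01  1.82850679e-01 -1.95264967e-05] [-0.76215348  0.14026155 -0.2878874 ] 0.996934130896245
```

View pics/top1.png

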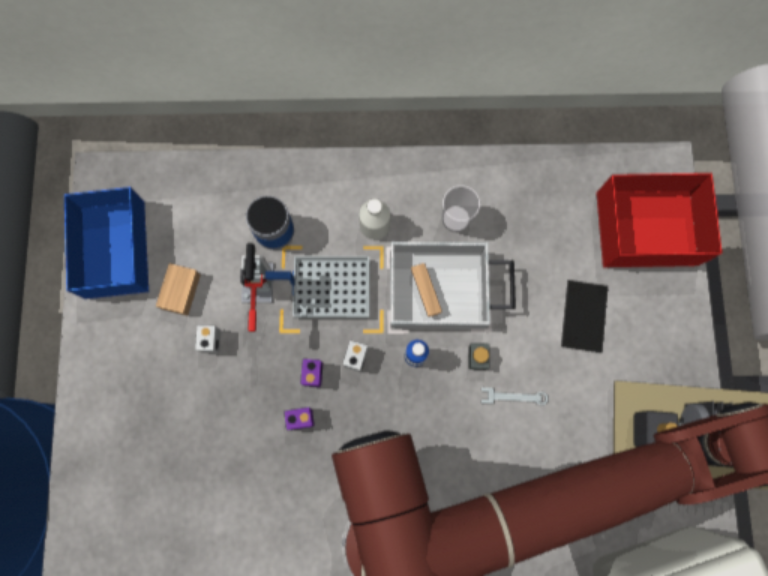

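View pics/scene1.png

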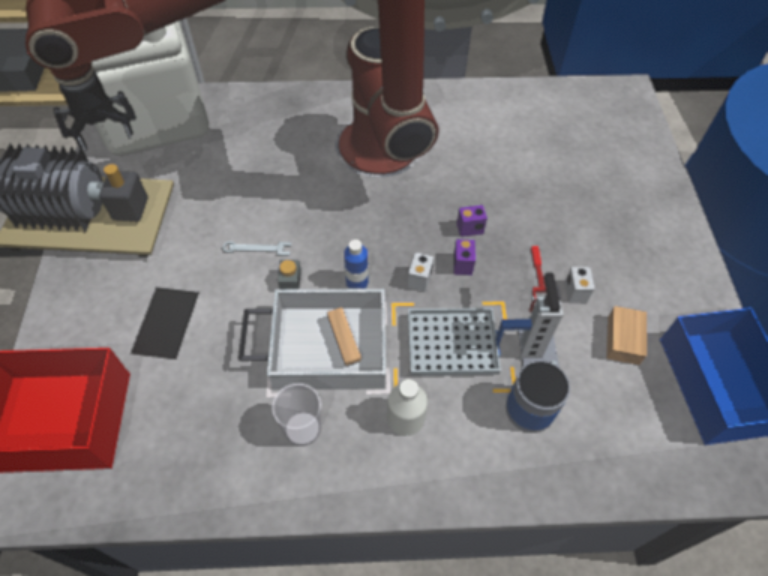

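The top view shows the two bare-aluminium valves at about (355,356) and (206,338), and the grey one with the brass cap at (480,356). The purple look-alikes are at (311,373) and (298,418). The brush lies in the pan at (426,290), the mat is at (585,316), the pawl lever at (252,300) and the T-bar at (250,262).

```bash
cat > m.py <<'E'
from h import *
def rect(n,mask,z):
    c=max(cv2.findContours(mask.astype(np.uint8),0,1)[0],key=cv2.contourArea).reshape(-1,2)
    P=np.array([back(n,u,v,z)[:2] for u,v in c]); r=cv2.minAreaRect((P*1000).astype(np.float32))
    return (np.round(r[0],1).tolist(),np.round(r[1],1).tolist(),round(r[2],1))
E
python3 - <<'E'
from m import *
im=grab_frame('top')
for q,z in [('pan',.075),('basket',.03),('brush',.043),('mat_top',.003),('valve1',.062),('lift_handle',.235),('pawl_grip',.179),('pan_handle',.06)]:
    for r in regions_of('top',q)[:5]:
        m=r['pixels']; ys,xs=np.where(m); print(q,round(r['score'],2),m.sum(),(xs.mean().round(),ys.mean().round()),rect('top',m,z))
hsv=cv2.cvtColor(im,cv2.COLOR_RGB2HSV)
y=cv2.inRange(hsv,(15,120,120),(32,255,255)); y[:150]=0
n,l,st,ce=cv2.connectedComponentsWithStats(y)
for i in range(1,n):
    if st[i,4]>15:
        x0,y0,w,h,a=st[i]; ys,xs=np.where(l==i)
        print('Y',st[i].tolist(),[back('top',u,v,0)[:2].round(4).tolist() for u,v in [(x0-.0,y0),(x0+w,y0),(x0,y0+h),(x0+w,y0+h)]])
print('handle',back('top',250/1.5,262/1.5,.235),'pivot?',back('top',252/1.5,275/1.5,.172))
imS=grab_frame('scene'); c1=cv2.resize(im[130:290,90:370],None,fx=2.8,fy=2.8,interpolation=2)
cv2.imwrite('pics/c1.png',c1[:,:,::-1])
E
```

```text
pan 0.67 3666 (np.float64(296.0), np.float64(189.0)) ([599.5, -149.9], [301.2, 207.7], 88.9)
pan 0.57 666 (np.float64(119.0), np.float64(192.0)) ([601.5, 494.6], [79.4, 111.3], 74.4)
pan 0.48 300 (np.float64(138.0), np.float64(225.0)) ([483.4, 422.2], [56.4, 67.1], 88.9)
basket 0.94 2597 (np.float64(212.0), np.float64(189.0)) ([618.7, 198.8], [323.3, 166.3], 82.0)
brush 0.63 366 (np.float64(284.0), np.float64(192.0)) ([596.8, -92.8], [129.5, 39.1], 16.4)
brush 0.47 305 (np.float64(138.0), np.float64(225.0)) ([488.2, 430.1], [57.9, 68.4], 88.9)
mat_top 0.77 1250 (np.float64(389.0), np.float64(210.0)) ([532.2, -482.3], [101.1, 171.5], 80.2)
valve1 0.78 300 (np.float64(139.0), np.float64(225.0)) ([483.5, 423.9], [60.3, 64.0], 88.9)
valve1 0.7 250 (np.float64(208.0), np.float64(248.0)) ([398.1, 181.0], [45.5, 63.3], 89.9)
valve1 0.57 247 (np.float64(199.0), np.float64(278.0)) ([295.2, 210.0], [47.2, 62.1], 0.5)
valve1 0.5 216 (np.float64(236.0), np.float64(237.0)) ([436.0, 79.5], [44.4, 61.3], 71.1)
valve1 0.5 240 (np.float64(341.0), np.float64(264.0)) ([335.9, -286.7], [148.7, 34.8], 87
[... 364 characters left out ...]
 0.2458], [0.7126, 0.2119]]
Y [243, 164, 13, 15, 44] [[0.7174, 0.0537], [0.7165, 0.0047], [0.6592, 0.0546], [0.6583, 0.0059]]
Y [188, 166, 2, 13, 26] [[0.7135, 0.2609], [0.7133, 0.2533], [0.663, 0.2603], [0.6629, 0.2529]]
Y [186, 206, 14, 16, 57] [[0.5603, 0.2667], [0.5594, 0.2149], [0.5006, 0.266], [0.4997, 0.2146]]
Y [242, 207, 14, 15, 58] [[0.5527, 0.0598], [0.5518, 0.0081], [0.4968, 0.0606], [0.4959, 0.0092]]
Y [316, 232, 10, 10, 79] [[0.4549, -0.209], [0.4543, -0.2455], [0.4184, -0.2073], [0.4178, -0.2436]]
Y [444, 282, 7, 4, 23] [[0.2673, -0.6571], [0.2668, -0.682], [0.2533, -0.6556], [0.2528, -0.6805]]
handle [0.61908549 0.29587131 0.235     ] pivot? [0.60573682 0.30278052 0.172     ]
```

View pics/c1.png

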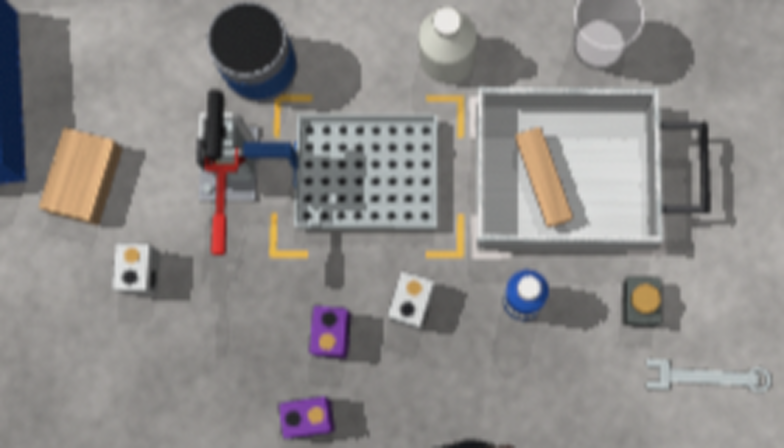

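The crop shows the yellow marks' outer corners near (276,97), (463,97), (463,257) and (271,257). The basket spans 298–439 by 116–229, the pan rim 477–661 by 89–245, the pan bar is at (705,168), the T-bar runs (212, 92–162) and the red grip is at (218,233).

Run:
```python
from m import *
def b(u,v,z): return back('top',90+u/2.8-.5+.18,130+v/2.8-.5+.18,z)[:2].round(4)
for nm,z,pts in [('mark',0,[(275,97),(463,97),(463,257),(271,257)]),('basketrim',.032,[(298,116),(438,117),(438,228),(297,229)]),('pan',.075,[(477,90),(659,90),(662,245),(477,248)]),('bar',.066,[(705,124),(705,212)]),('Tbar',.235,[(214,92),(208,164)]),('grip',.179,[(218,214),(218,252)]),('brush',.043,[(517,132),(541,127),(571,216),(551,225)])]:
    P=np.array([b(*p,z) for p in pts]); print(nm,P.mean(0).round(4),P.tolist())
```

```text
mark [0.609  0.1367] [[0.72, 0.2613], [0.7153, 0.0084], [0.4979, 0.0127], [0.5026, 0.2643]]
basketrim [0.6072 0.1349] [[0.6843, 0.2263], [0.6795, 0.0422], [0.5314, 0.0445], [0.5335, 0.2265]]
pan [ 0.599  -0.1231] [[0.7029, -0.0089], [0.6985, -0.2428], [0.497, -0.2362], [0.4975, -0.0044]]
bar [ 0.5972 -0.2977] [[0.6547, -0.3011], [0.5397, -0.2943]]
Tbar [0.617 0.301] [[0.6596, 0.2985], [0.5744, 0.3036]]
grip [0.5043 0.301 ] [[0.5269, 0.3015], [0.4817, 0.3006]]
brush [ 0.5969 -0.095 ] [[0.6545, -0.0605], [0.6606, -0.092], [0.5419, -0.1267], [0.5307, -0.1006]]
```

Call:
apply_moves:
  targets:
    - {"translation": [0.5,0,0],"twist": 0.92,"hand": 1}
    - {"translation": [0.5,0,0],"twist": 0.92,"hand": 1}
    - {"translation": [0.5,0,0],"twist": 0.92,"hand": 1}
    - {"translation": [0.3,-0.4,0],"twist": 0.92,"hand": 1}
    - {"translation": [0.3,-0.4,0],"twist": 0,"hand": 1}
    - {"translation": [0.3,-0.4,0],"twist": 0,"hand": 1}
    - {"translation": [0.3,-0.4,0],"twist": 0,"hand": 1}
    - {"translation": [0,-0.5,0],"twist": 0,"hand": 1}

```text
time: 2.9
tool_pos: [0.4872, -0.3284, 0.2532]
tool_rot: [0.0, 1.0, 0.001, 0.001]
contact_force: [0.2, -0.0, 0.3]
gripper_width: 1.0
grasp_force: 0.0
```

Call:
apply_moves:
  targets:
    - {"translation": [0.22,-0.468,0],"twist": 0,"hand": 1}
    - {"translation": [0.22,-0.468,0],"twist": 0,"hand": 1}
    - {"translation": [0.22,-0.468,0],"twist": 0,"hand": 1}
    - {"translation": [0.22,-0.468,0],"twist": 0,"hand": 1}
    - {"translation": [0.22,-0.468,0],"twist": 0,"hand": 1}
    - {"translation": [0,0,0.1],"twist": -0.97,"hand": 1}
    - {"translation": [0,0,0.1],"twist": -1,"hand": 1}
    - {"translation": [0,0,0],"twist": -1,"hand": 1}

```text
time: 3.7
tool_pos: [0.5907, -0.1026, 0.2314]
tool_rot: [-0.001, 0.989, 0.151, -0.001]
contact_force: [-0.0, 0.3, -0.5]
gripper_width: 0.999
grasp_force: 0.0
```

Run:
```python
from m import *
p,r=tool();print(p,r.as_euler('ZYX',degrees=True))
K,T,_=cal('wrist');print(K.round(1).tolist(),T.round(3).tolist())
save('wrist','w1',1.2)
for q,z in [('brush',.043)]:
    print(recognise('wrist',q)); 
    for x in regions_of('wrist',q): print(x['score'],x['pixels'].sum(),rect('wrist',x['pixels'],z))
grab_frame('top'); print([rect('top',x['pixels'],.003) for x in regions_of('top','mat_top')[:1]])
for x in recognise('top','valve1'): print(x)
```

```text
[ 0.59065261 -0.10262094  0.23137124] [ 1.73228643e+01  1.47021443e-01 -1.79905196e+02]
[[276.8, 0.0, 259.6], [0.0, 276.8, 190.1], [0.0, 0.0, 1.0]] [[0.297, 0.91, 0.288, 0.664], [-0.955, 0.284, 0.088, -0.08], [-0.002, -0.301, 0.954, 0.351], [0.0, 0.0, 0.0, 1.0]]
[{'point': [0.5969, -0.093, 0.043], 'score': 0.95}]
0.9 3451 ([596.4, -96.2], [128.0, 36.1], 16.9)
0.47 40158 ([595.3, -162.3], [322.8, 222.6], 88.0)
[([530.1, -481.5], [104.0, 174.2], 79.3)]
{'point': [0.4358, 0.0807, 0.0649], 'score': 0.81}
{'point': [0.293, 0.2047, 0.062], 'score': 0.76}
{'point': [0.3952, 0.1779, 0.0627], 'score': 0.54}
```

View pics/w1.png

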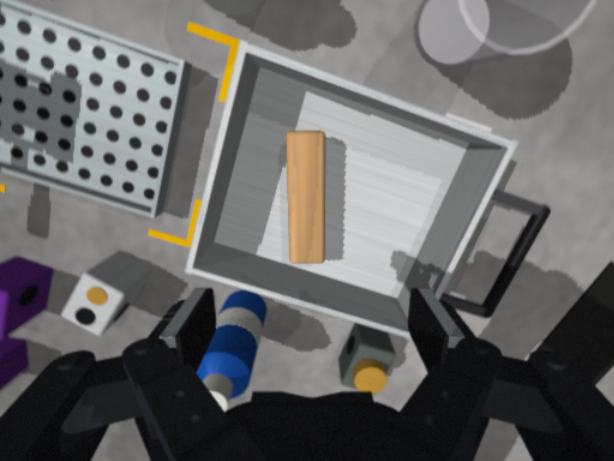

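The wrist picture shows the brush at about (306,197), aligned with the tool, and a clear pan around it.

Call:
apply_moves:
  targets:
    - {"translation": [0,0,0.45],"twist": 0,"hand": 1}
    - {"translation": [0,0,0.45],"twist": 0,"hand": 1}
    - {"translation": [0,0,0.3],"twist": 0,"hand": 1}
    - {"translation": [0,0,0],"twist": 0,"hand": 1}
    - {"translation": [0,0,0],"twist": 0,"hand": 1}

```text
time: 4.5
tool_pos: [0.5915, -0.1039, 0.1139]
tool_rot: [0.0, 0.989, 0.147, 0.0]
contact_force: [0.7, 0.7, 0.9]
gripper_width: 1.0
grasp_force: 0.0
```

Call:
apply_moves:
  targets:
    - {"translation": [0.07,-0.07,0.2],"twist": 0,"hand": 1}
    - {"translation": [0,0,0.3],"twist": 0,"hand": 1}
    - {"translation": [0,0,0.28],"twist": 0,"hand": 1}
    - {"translation": [0,0,0],"twist": 0,"hand": 0}
    - {"translation": [0,0,0],"twist": 0,"hand": 0}
    - {"translation": [0,0,0],"twist": 0,"hand": 0}
    - {"translation": [0,0,0],"twist": 0,"hand": 0}
    - {"translation": [0,0,0],"twist": 0,"hand": 0}

```text
time: 5.3
tool_pos: [0.5984, -0.0956, 0.0389]
tool_rot: [0.001, 0.989, 0.148, 0.003]
contact_force: [-0.7, 0.1, 6.8]
gripper_width: 0.411
grasp_force: 62.6
```

Call:
apply_moves:
  targets:
    - {"translation": [0,0,-0.3],"twist": 0,"hand": 0}
    - {"translation": [0,0,-0.45],"twist": 0,"hand": 0}
    - {"translation": [0,0,-0.45],"twist": 0,"hand": 0}
    - {"translation": [0,0,-0.4],"twist": 0,"hand": 0}
    - {"translation": [-0.22,0.437,0],"twist": 0,"hand": 0}
    - {"translation": [-0.22,0.437,0],"twist": 0,"hand": 0}
    - {"translation": [-0.22,0.437,0],"twist": 0,"hand": 0}
    - {"translation": [-0.22,0.437,0],"twist": 0,"hand": 0}

```text
time: 6.1
tool_pos: [0.5625, -0.2895, 0.1965]
tool_rot: [0.001, 0.989, 0.148, 0.001]
contact_force: [0.3, -0.4, -1.2]
gripper_width: 0.406
grasp_force: 61.8
```

Call:
apply_moves:
  targets:
    - {"translation": [-0.22,0.437,0],"twist": 0,"hand": 0}
    - {"translation": [-0.22,0.437,0],"twist": 0,"hand": 0}
    - {"translation": [-0.22,0.437,0],"twist": 0,"hand": 0}
    - {"translation": [-0.22,0.437,0],"twist": 0.95,"hand": 0}
    - {"translation": [0,0,0.2],"twist": 0.95,"hand": 0}
    - {"translation": [0,0,0.2],"twist": 0.95,"hand": 0}
    - {"translation": [0,0,0.2],"twist": 0.95,"hand": 0}
    - {"translation": [0,0,0.2],"twist": 0.95,"hand": 0}

```text
time: 6.9
tool_pos: [0.5298, -0.4811, 0.1153]
tool_rot: [0.0, 0.996, -0.091, 0.0]
contact_force: [-0.5, 0.1, -1.5]
gripper_width: 0.406
grasp_force: 61.8
```

Run:
```python
from m import *
im=grab_frame('wrist')
for q,z in [('mat_top',.003),('brush',.1)]:
    for x in regions_of('wrist',q)[:2]: print(q,x['score'],x['pixels'].sum(),rect('wrist',x['pixels'],z))
p,r=tool();print(p,r.as_euler('ZYX',degrees=True),state()['grasp_force'])
cv2.imwrite('pics/w2.png',im[:,:,::-1])
```

```text
mat_top 0.88 8788 ([548.0, -485.5], [98.2, 126.5], 80.2)
brush 0.67 14111 ([533.0, -480.3], [40.1, 114.6], 80.0)
[ 0.52903972 -0.47985267  0.11380334] [-1.01064572e+01  1.56125734e-01 -1.79879378e+02] 61.677424907684326
```

View pics/w2.png

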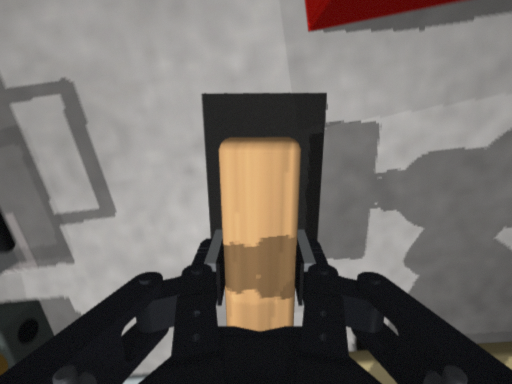

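The brush hangs centred and aligned over the mat, with the mat's far edge at row 93 and its sides at columns 203–327.

Call:
apply_moves:
  targets:
    - {"translation": [0.02,0.0,0.3],"twist": 0,"hand": 0}
    - {"translation": [0,0,0.3],"twist": 0,"hand": 0}
    - {"translation": [0,0,0.16],"twist": 0,"hand": 0}
    - {"translation": [0,0,0],"twist": 0,"hand": 0}
    - {"translation": [0,0,0],"twist": 0,"hand": 0.7}
    - {"translation": [0,0,0],"twist": 0,"hand": 1}
    - {"translation": [0,0,-0.2],"twist": 0,"hand": 1}
    - {"translation": [0,0,-0.5],"twist": 0,"hand": 1}

```text
time: 7.85
tool_pos: [0.5295, -0.4786, 0.1058]
tool_rot: [-0.003, 0.996, -0.089, -0.004]
contact_force: [0.6, -0.8, -0.6]
gripper_width: 0.999
grasp_force: 0.0
```

Call:
apply_moves:
  targets:
    - {"translation": [0,0,-0.45],"twist": -0.9,"hand": 1}
    - {"translation": [0,0,-0.4],"twist": -0.9,"hand": 1}
    - {"translation": [-0.05,-0.49,0],"twist": 0,"hand": 1}
    - {"translation": [-0.05,-0.49,0],"twist": 0,"hand": 1}
    - {"translation": [-0.05,-0.49,0],"twist": 0,"hand": 1}
    - {"translation": [-0.05,-0.49,0],"twist": 0,"hand": 1}
    - {"translation": [0,0,0],"twist": 0,"hand": 1}
    - {"translation": [0,0,0],"twist": 0,"hand": 1}

```text
time: 8.65
tool_pos: [0.512, -0.2846, 0.1968]
tool_rot: [0.001, 1.0, 0.002, 0.001]
contact_force: [-0.9, -0.3, -0.1]
gripper_width: 0.998
grasp_force: 0.0
```

Run:
```python
from m import *
save('wrist','w3',1); save('top','top2',1.5)
p,r=tool();print(p,r.as_euler('ZYX',degrees=True))
for q,z in [('brush',.041),('mat_top',.003)]:
    print(q,[rect('top',x['pixels'],z) for x in regions_of('top',q)[:1]])
for q,z in [('valve1',.062),('valve2',.046)]:
  for n in ['wrist','top']:
    print(q,n,recognise(n,q))
    for x in regions_of(n,q)[:6]: print(x['score'],x['pixels'].sum(),rect(n,x['pixels'],z))
```

```text
[ 0.51208632 -0.28621077  0.19634879] [ 7.77984493e-02 -1.36771343e-01  1.79875273e+02]
brush [([529.0, -474.5], [40.9, 128.9], 80.2)]
mat_top [([530.1, -485.7], [96.9, 172.5], 78.1)]
valve1 wrist [{'point': [0.4483, -0.2225, 0.0495], 'score': 0.78}]
0.86 2605 ([450.1, -226.0], [45.7, 71.1], 87.0)
valve1 top [{'point': [0.481, 0.4244, 0.0627], 'score': 0.78}, {'point': [0.2954, 0.2083, 0.0592], 'score': 0.71}, {'point': [0.4336, 0.0794, 0.0642], 'score': 0.67}, {'point': [0.3968, 0.1772, 0.0643], 'score': 0.47}]
0.82 285 ([483.6, 425.5], [56.5, 64.0], 88.9)
0.75 232 ([398.1, 180.7], [45.5, 62.7], 88.9)
0.73 225 ([297.3, 210.1], [44.4, 62.1], 0.1)
0.67 911 ([767.6, 283.2], [146.0, 104.4], 26.3)
0.47 268 ([436.2, 80.1], [50.1, 67.7], 70.8)
valve2 wrist [{'point': [0.4483, -0.2225, 0.0495], 'score': 0.78}]
0.86 2605 ([441.3, -221.6], [48.6, 75.5], 87.1)
valve2 top [{'point': [0.481, 0.4244, 0.0627], 'score': 0.78}, {'point': [0.2954, 0.2083, 0.0592], 'score': 0.71}, {'point': [0.4336, 0.0794, 0.0642], 'score': 0.67}, {'point': [0.3968, 0.1772, 0.0643], 'score': 0.47}]
0.82 285 ([486.0, 429.5], [57.1, 64.7], 88.9)
0.75 232 ([399.6, 182.3], [46.0, 63.3], 88.9)
0.73 225 ([297.8, 212.0], [44.8, 62.7], 0.1)
0.67 911 ([772.9, 285.8], [147.4, 105.5], 26.3)
0.47 268 ([438.1, 80.6], [50.6, 68.4], 70.8)
```

View pics/top2.png

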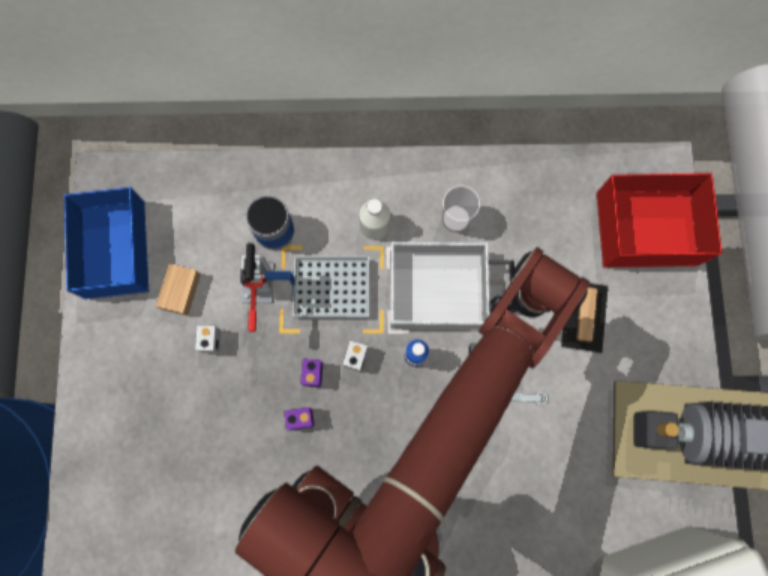

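View pics/w3.png

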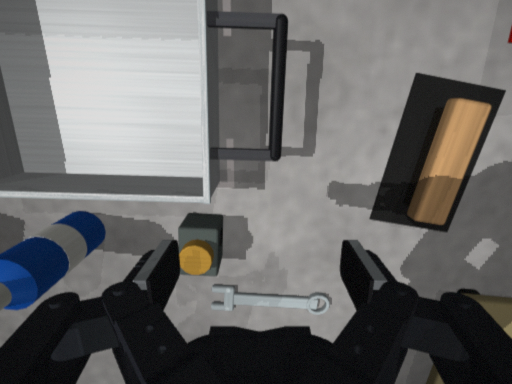

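The brush lies on the mat and the pan is empty. There are three valves to move: grey with cap at wrist (196,257), and aluminium ones at top (355,356) and (206,338).

```bash
cat >> m.py <<'E'
def orange(n,z,amin=30):
    im=grab_frame(n); hsv=cv2.cvtColor(im,cv2.COLOR_RGB2HSV); m=cv2.inRange(hsv,(10,110,70),(28,255,255))
    k,l,st,ce=cv2.connectedComponentsWithStats(m)
    return [(ce[i].round(1).tolist(),int(st[i,4]),back(n,*ce[i],z)[:2].round(4).tolist()) for i in range(1,k) if st[i,4]>amin]
def valves(n):
    grab_frame(n); return regions_of(n,'valve1')
E
python3 - <<'E'
from m import *
print(orange('wrist',.06)); print(orange('top',.062,8))
m=valves('wrist')[0]['pixels']
c=max(cv2.findContours(m.astype(np.uint8),0,1)[0],key=cv2.contourArea)
ap=cv2.approxPolyDP(c,4,True).reshape(-1,2)
for u,v in ap: print(u,v,back('wrist',u,v,.046)[:2].round(4),back('wrist',u,v,0)[:2].round(4))
E
```

```text
[([451.7, 156.1], 5228, [0.5418, -0.4627]), ([194.3, 258.0], 905, [0.4345, -0.2172])]
[([191.3, 168.4], 51, [0.6867, 0.2399]), ([251.6, 168.4], 56, [0.6825, 0.022]), ([189.6, 216.3], 63, [0.5111, 0.2447]), ([251.6, 216.2], 65, [0.5074, 0.025]), ([136.5, 220.7], 14, [0.4988, 0.432]), ([237.4, 232.4], 13, [0.4508, 0.0761]), ([206.5, 251.5], 16, [0.3858, 0.1844]), ([202.3, 277.9], 16, [0.2956, 0.1986]), ([445.1, 286.1], 103, [0.2525, -0.6337])]
188 213 [ 0.4792 -0.2104] [ 0.4605 -0.1977]
177 230 [ 0.4598 -0.1973] [ 0.4377 -0.1822]
180 273 [ 0.407 -0.196] [ 0.3759 -0.1807]
215 276 [ 0.4031 -0.235 ] [ 0.3714 -0.2264]
222 216 [ 0.4759 -0.2457] [ 0.4566 -0.239 ]
```

Call:
apply_moves:
  targets:
    - {"translation": [-0.25,-0.23,0],"twist": 0,"hand": 1}
    - {"translation": [-0.26,-0.23,0],"twist": 0,"hand": 1}
    - {"translation": [-0.26,-0.23,0.1],"twist": 0,"hand": 1}
    - {"translation": [0,0,0.3],"twist": 0,"hand": 1}
    - {"translation": [0,0,0.3],"twist": 0,"hand": 1}
    - {"translation": [0,0,0.2],"twist": 0,"hand": 1}
    - {"translation": [0,0,0],"twist": 0,"hand": 1}
    - {"translation": [0,0,0],"twist": 0,"hand": 1}

```text
time: 10.25
tool_pos: [0.4345, -0.2163, 0.1046]
tool_rot: [-0.0, 1.0, 0.001, -0.0]
contact_force: [0.6, 1.1, -0.5]
gripper_width: 0.999
grasp_force: 0.0
```

Call:
apply_moves:
  targets:
    - {"translation": [0,0,0.25],"twist": 0,"hand": 1}
    - {"translation": [0,0,0.25],"twist": 0,"hand": 1}
    - {"translation": [0,0,0.13],"twist": 0,"hand": 1}
    - {"translation": [0,0,0],"twist": 0,"hand": 1}
    - {"translation": [0,0,0],"twist": 0,"hand": 0}
    - {"translation": [0,0,0],"twist": 0,"hand": 0}
    - {"translation": [0,0,0],"twist": 0,"hand": 0}
    - {"translation": [0,0,0],"twist": 0,"hand": 0}

```text
time: 11.05
tool_pos: [0.4357, -0.2172, 0.0432]
tool_rot: [0.001, 1.0, 0.001, 0.002]
contact_force: [-0.2, -1.2, 5.1]
gripper_width: 0.506
grasp_force: 60.8
```

Call:
apply_moves:
  targets:
    - {"translation": [0,0,-0.3],"twist": 0,"hand": 0}
    - {"translation": [0,0,-0.45],"twist": 0,"hand": 0}
    - {"translation": [0,0,-0.45],"twist": 0,"hand": 0}
    - {"translation": [0,0,-0.4],"twist": 0,"hand": 0}
    - {"translation": [0.23,-0.383,0],"twist": 0,"hand": 0}
    - {"translation": [0.23,-0.383,0],"twist": 0,"hand": 0}
    - {"translation": [0.23,-0.383,0],"twist": 0,"hand": 0}
    - {"translation": [0.23,-0.383,0],"twist": 0,"hand": 0}

```text
time: 11.85
tool_pos: [0.5264, -0.0613, 0.2013]
tool_rot: [0.0, 1.0, 0.001, 0.0]
contact_force: [0.6, -0.1, -0.9]
gripper_width: 0.508
grasp_force: 60.8
```

Call:
apply_moves:
  targets:
    - {"translation": [0.23,-0.383,0],"twist": 0,"hand": 0}
    - {"translation": [0.23,-0.383,0],"twist": 0,"hand": 0}
    - {"translation": [0.23,-0.383,0],"twist": 0,"hand": 0}
    - {"translation": [0.23,-0.383,0],"twist": 0,"hand": 0}
    - {"translation": [0.23,-0.383,0],"twist": 0,"hand": 0}
    - {"translation": [0,0,0.3],"twist": 0.1,"hand": 0}
    - {"translation": [0,0,0.3],"twist": 0.1,"hand": 0}
    - {"translation": [0,0,0],"twist": 0,"hand": 0}

```text
time: 12.65
tool_pos: [0.6368, 0.129, 0.1349]
tool_rot: [0.001, 1.0, -0.009, -0.006]
contact_force: [-0.8, -0.5, -2.1]
gripper_width: 0.502
grasp_force: 60.7
```

Run:
```python
from m import *
save('wrist','w4',1)
p,r=tool();print(p,r.as_euler('ZYX',degrees=True),state()['grasp_force'])
```

```text
[0.63838767 0.1287972  0.13790863] [ -1.01533394   0.40194689 179.95732951] 60.68444405682385
```

View pics/w4.png

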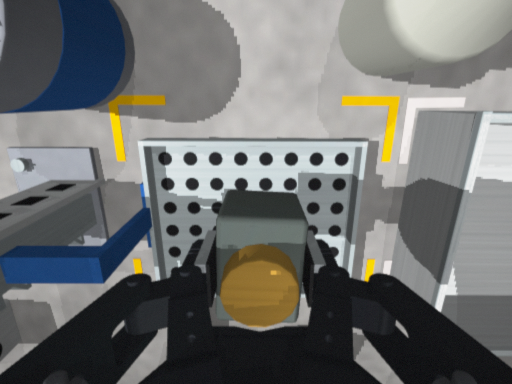

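The held grey valve is above the basket at about (260,250), level and aligned with its sides.

Call:
apply_moves:
  targets:
    - {"translation": [0.03,0,0.35],"twist": 0,"hand": 0}
    - {"translation": [0,0,0.3],"twist": 0,"hand": 0}
    - {"translation": [0,0,0.12],"twist": 0,"hand": 0}
    - {"translation": [0,0,0],"twist": 0,"hand": 0}
    - {"translation": [0,0,0],"twist": 0,"hand": 0}
    - {"translation": [0,0,0],"twist": 0,"hand": 0}

```text
time: 13.3
tool_pos: [0.6455, 0.1289, 0.0672]
tool_rot: [-0.0, 1.0, -0.009, 0.002]
contact_force: [-0.0, 0.4, -1.0]
gripper_width: 0.504
grasp_force: 60.7
```

Call:
apply_moves:
  targets:
    - {"translation": [0,0,0.07],"twist": 0,"hand": 0}
    - {"translation": [0,0,0],"twist": 0,"hand": 0}
    - {"translation": [0,0,0],"twist": 0,"hand": 0.7}
    - {"translation": [0,0,0],"twist": 0,"hand": 0.8}
    - {"translation": [0,0,0],"twist": 0,"hand": 0.8}
    - {"translation": [0,0,-0.3],"twist": 0,"hand": 0.8}
    - {"translation": [0,0,-0.4],"twist": 0,"hand": 1}
    - {"translation": [0,0,-0.5],"twist": 0,"hand": 1}

```text
time: 14.1
tool_pos: [0.6418, 0.1286, 0.1756]
tool_rot: [0.0, 1.0, -0.009, -0.003]
contact_force: [1.0, 0.1, -0.1]
gripper_width: 1.003
grasp_force: 0.0
```

Call:
apply_moves:
  targets:
    - {"translation": [-0.4,0.1,-0.2],"twist": 0,"hand": 1}
    - {"translation": [-0.45,0.1,-0.1],"twist": 0,"hand": 1}
    - {"translation": [-0.45,0.1,-0.1],"twist": 0,"hand": 1}
    - {"translation": [-0.45,0.1,0],"twist": 0,"hand": 1}
    - {"translation": [-0.35,0.1,0],"twist": 0.9,"hand": 1}
    - {"translation": [0,0,0],"twist": 1,"hand": 1}
    - {"translation": [0,0,0],"twist": 1,"hand": 1}
    - {"translation": [0,0,0],"twist": 0.4,"hand": 1}

```text
time: 14.9
tool_pos: [0.4323, 0.0825, 0.2173]
tool_rot: [-0.0, 0.985, -0.175, 0.0]
contact_force: [-0.1, 0.1, 0.3]
gripper_width: 0.996
grasp_force: 0.0
```

```bash
cat >> m.py <<'E'
def look():
    m=valves('wrist'); p,r=tool(); yw=r.as_euler('ZYX',degrees=True)[0]; print('tool',p.round(4),round(yw,2))
    im=grab_frame('wrist'); hsv=cv2.cvtColor(im,cv2.COLOR_RGB2HSV)
    for x in m:
        k=x['pixels']; col=np.median(im[k],axis=0)
        c=max(cv2.findContours(k.astype(np.uint8),0,1)[0],key=cv2.contourArea)
        # top face: bright part of mask
        g=(hsv[:,:,2]*k).astype(np.uint8); t,_=cv2.threshold(hsv[:,:,2][k].reshape(-1,1),0,255,cv2.THRESH_OTSU)
        top=((hsv[:,:,2]>t)&k).astype(np.uint8); top=cv2.morphologyEx(top,cv2.MORPH_OPEN,np.ones((3,3)))
        print(round(x['score'],2),k.sum(),col,rect('wrist',k,.062),'otsu top',rect('wrist',top,.062) if top.any() else None)
        print([ (int(u),int(v),back('wrist',u,v,.062)[:2].round(4).tolist()) for u,v in cv2.approxPolyDP(c,3,True).reshape(-1,2)])
    print(recognise('wrist','valve1')); print(orange('wrist',.062,20))
    cv2.imwrite('pics/look.png',im[:,:,::-1])
E
python3 -c "
from m import *
look()"
```

```text
tool [0.4326 0.0826 0.2173] -19.95
0.98 2589 [207. 208. 208.] ([440.3, 77.5], [43.1, 66.0], 72.2) otsu top ([436.7, 78.7], [42.4, 58.7], 72.6)
[(276, 140, [0.4669, 0.0532]), (245, 141, [0.4764, 0.0823]), (242, 146, [0.4728, 0.0868]), (245, 203, [0.4157, 0.1054]), (283, 201, [0.4041, 0.067]), (282, 149, [0.4565, 0.0505])]
0.94 705 [75. 76. 76.] ([475.3, 353.4], [25.4, 63.7], 54.4) otsu top ([474.9, 353.7], [25.4, 62.9], 54.4)
[(0, 198, [0.5086, 0.3452]), (1, 250, [0.4564, 0.3812]), (24, 234, [0.4644, 0.3457])]
0.74 2798 [87.5 45.  75. ] ([406.1, 171.9], [59.0, 73.0], 85.5) otsu top ([399.4, 181.1], [41.8, 58.3], 85.3)
[(206, 195, [0.4379, 0.1406]), (176, 201, [0.4426, 0.1729]), (160, 219, [0.4297, 0.1978]), (166, 237, [0.4081, 0.2011]), (178, 242, [0.3981, 0.1913]), (181, 263, [0.3728, 0.1994]), (210, 256, [0.3699, 0.1649]), (219, 231, [0.395, 0.1436])]
0.68 1602 [43.  47.5 46. ] ([608.4, 129.3], [55.0, 23.6], 70.1) otsu top ([614.6, 132.9], [42.2, 14.3], 70.1)
[(107, 0, [0.6287, 0.1507]), (114, 19, [0.614, 0.1521]), (134, 31, [0.5998, 0.14]), (172, 19, [0.5968, 0.1046]), (166, 0, [0.
[... 163 characters left out ...]
[0.3416, 0.2112]), (172, 317, [0.3083, 0.2411]), (189, 339, [0.2704, 0.2356]), (206, 333, [0.2718, 0.2119]), (210, 326, [0.28, 0.203]), (230, 321, [0.2787, 0.1771]), (232, 289, [0.3207, 0.1578])]
[{'point': [0.4064, 0.1693, 0.0603], 'score': 0.89}, {'point': [0.4681, 0.4059, 0.0146], 'score': 0.86}, {'point': [0.3067, 0.2075, 0.0593], 'score': 0.77}, {'point': [0.6111, 0.1327, 0.0589], 'score': 0.71}, {'point': [0.4441, 0.0769, 0.0611], 'score': 0.67}]
[([27.5, 12.1], 214, [0.6443, 0.2199]), ([283.2, 83.0], 682, [0.5144, 0.0299]), ([105.7, 147.3], 581, [0.5179, 0.2144]), ([262.1, 163.5], 272, [0.4496, 0.0741]), ([190.0, 249.9], 208, [0.3847, 0.1829]), ([210.1, 315.4], 159, [0.2948, 0.1968])]
```

View pics/look.png

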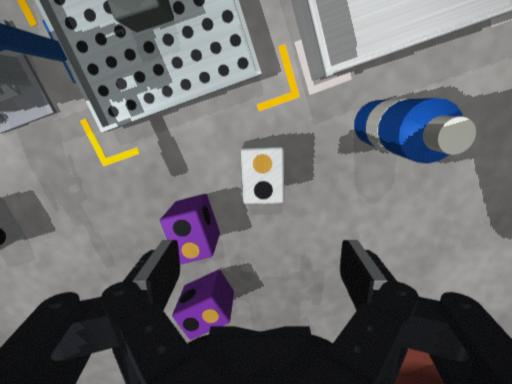

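The bare-aluminium valve stands at about (262,175), clear of the purple pair and between the open fingers.

Call:
apply_moves:
  targets:
    - {"translation": [0.05,0.03,0.3],"twist": -0.4,"hand": 0.9}
    - {"translation": [0,0,0.45],"twist": 0,"hand": 0.9}
    - {"translation": [0,0,0.4],"twist": 0,"hand": 0.9}
    - {"translation": [0,0,0.3],"twist": 0,"hand": 0.9}
    - {"translation": [0,0,0.28],"twist": 0,"hand": 0.9}
    - {"translation": [0,0,0],"twist": 0,"hand": 0.9}
    - {"translation": [0,0,0],"twist": 0,"hand": 0}
    - {"translation": [0,0,0],"twist": 0,"hand": 0}

```text
time: 15.95
tool_pos: [0.4381, 0.0781, 0.0463]
tool_rot: [-0.0, 0.988, -0.153, 0.002]
contact_force: [0.2, -0.3, 0.4]
gripper_width: 0.58
grasp_force: 0.0
```

Call:
apply_moves:
  targets:
    - {"translation": [0,0,0],"twist": 0,"hand": 0}
    - {"translation": [0,0,0],"twist": 0,"hand": 0}

```text
time: 16.15
tool_pos: [0.4385, 0.0781, 0.0466]
tool_rot: [-0.0, 0.988, -0.153, 0.002]
contact_force: [0.7, 0.8, 4.9]
gripper_width: 0.512
grasp_force: 62.0
```

Call:
apply_moves:
  targets:
    - {"translation": [0,0,-0.3],"twist": 0,"hand": 0}
    - {"translation": [0,0,-0.45],"twist": 0,"hand": 0}
    - {"translation": [0,0,-0.35],"twist": -0.95,"hand": 0}
    - {"translation": [0,0,0],"twist": -0.95,"hand": 0}
    - {"translation": [0,0,0],"twist": -0.95,"hand": 0}
    - {"translation": [0.46,-0.05,0],"twist": 0,"hand": 0}
    - {"translation": [0.46,-0.05,0],"twist": 0,"hand": 0}
    - {"translation": [0.46,-0.05,0],"twist": 0,"hand": 0}

```text
time: 16.95
tool_pos: [0.5761, 0.0901, 0.1545]
tool_rot: [-0.0, 1.0, -0.012, 0.0]
contact_force: [0.1, -0.3, -1.6]
gripper_width: 0.507
grasp_force: 61.6
```

Call:
apply_moves:
  targets:
    - {"translation": [0,0,0.2],"twist": 0,"hand": 0}
    - {"translation": [0,0,0.2],"twist": 0,"hand": 0}
    - {"translation": [0,0,0],"twist": 0,"hand": 0}

```text
time: 17.25
tool_pos: [0.5724, 0.0898, 0.1106]
tool_rot: [0.0, 1.0, -0.012, -0.004]
contact_force: [-0.4, -0.1, -2.2]
gripper_width: 0.506
grasp_force: 61.6
```

Call:
apply_moves:
  targets:
    - {"translation": [0.03,-0.02,0.25],"twist": 0,"hand": 0}
    - {"translation": [0,0,0.17],"twist": 0,"hand": 0}
    - {"translation": [0,0,0],"twist": 0,"hand": 0}
    - {"translation": [0,0,0],"twist": 0,"hand": 0}

```text
time: 17.65
tool_pos: [0.5776, 0.0918, 0.0725]
tool_rot: [0.0, 1.0, -0.012, -0.0]
contact_force: [0.4, 0.1, -0.8]
gripper_width: 0.502
grasp_force: 61.6
```

Call:
apply_moves:
  targets:
    - {"translation": [0,0,0.09],"twist": 0,"hand": 0}
    - {"translation": [0,0,0],"twist": 0,"hand": 0}
    - {"translation": [0,0,0],"twist": 0,"hand": 0.7}
    - {"translation": [0,0,0],"twist": 0,"hand": 0.75}
    - {"translation": [0,0,0],"twist": 0,"hand": 0.75}
    - {"translation": [0,0,-0.3],"twist": 0,"hand": 0.75}
    - {"translation": [0,0,-0.5],"twist": 0,"hand": 1}
    - {"translation": [0,0,-0.5],"twist": 0,"hand": 1}

```text
time: 18.45
tool_pos: [0.5771, 0.0918, 0.1941]
tool_rot: [0.0, 1.0, -0.012, -0.001]
contact_force: [1.0, 0.5, 0.1]
gripper_width: 0.996
grasp_force: 0.0
```

Call:
apply_moves:
  targets:
    - {"translation": [-0.37,-0.1,-0.3],"twist": 0,"hand": 1}
    - {"translation": [-0.37,-0.1,-0.3],"twist": 0,"hand": 1}
    - {"translation": [-0.33,-0.35,0],"twist": 0,"hand": 1}
    - {"translation": [0,-0.49,0],"twist": 0,"hand": 1}
    - {"translation": [0,-0.49,0],"twist": 0,"hand": 1}
    - {"translation": [0,-0.49,0],"twist": 0,"hand": 1}
    - {"translation": [0,-0.49,0],"twist": 0,"hand": 1}
    - {"translation": [0,-0.49,0],"twist": 0,"hand": 1}

```text
time: 19.25
tool_pos: [0.4777, 0.3963, 0.2539]
tool_rot: [-0.0, 1.0, -0.011, 0.001]
contact_force: [0.9, 0.1, 0.2]
gripper_width: 0.999
grasp_force: 0.0
```

Call:
apply_moves:
  targets:
    - {"translation": [0.1,-0.3,0],"twist": 0,"hand": 1}
    - {"translation": [0,0,0],"twist": 0,"hand": 1}
    - {"translation": [0,0,0],"twist": 0,"hand": 1}

```text
time: 19.55
tool_pos: [0.4884, 0.4243, 0.2531]
tool_rot: [0.0, 1.0, -0.011, -0.0]
contact_force: [0.4, -0.8, -0.0]
gripper_width: 1.0
grasp_force: 0.0
```

```bash
python3 -c "
from m import *
look()"
```

```text
tool [0.4886 0.4232 0.2535] -1.37
0.97 2762 [62. 27. 83.] ([409.6, 199.8], [79.6, 76.3], 84.6) otsu top ([392.3, 183.9], [44.7, 45.0], 85.0)
[(435, 201, [0.4492, 0.2149]), (430, 218, [0.4273, 0.2173]), (413, 219, [0.4265, 0.2378]), (409, 237, [0.4023, 0.2394]), (433, 258, [0.3717, 0.2047]), (463, 259, [0.3693, 0.1662]), (477, 218, [0.4259, 0.1602]), (447, 202, [0.4475, 0.2003])]
0.76 777 [49. 21. 67.] ([334.4, 217.7], [80.7, 27.0], 54.2) otsu top ([313.8, 196.9], [21.7, 9.6], 88.6)
[(392, 272, [0.3523, 0.2546]), (397, 281, [0.3385, 0.2464]), (412, 287, [0.3287, 0.2254]), (420, 296, [0.3142, 0.2128]), (440, 298, [0.3104, 0.1855]), (439, 292, [0.32, 0.1884]), (417, 270, [0.3545, 0.2226])]
0.69 2097 [182. 182. 181.] ([488.0, 428.7], [45.8, 66.9], 87.1) otsu top ([484.1, 430.6], [42.8, 59.0], 87.5)
[(241, 146, [0.5203, 0.4432]), (236, 155, [0.5103, 0.4493]), (236, 198, [0.4588, 0.4519]), (272, 200, [0.4552, 0.4092]), (271, 147, [0.5184, 0.4096])]
[{'point': [0.4021, 0.1865, 0.0585], 'score': 0.83}, {'point': [0.4895, 0.4284, 0.0616], 'score': 0.77}, {'point': [0.3183, 0.2009, 0.0367], 'score': 0.57}]
[([181.1, 61.4], 7333, [0.6087, 0.5009]), ([389.1, 136.0], 508, [0.5273, 0.2784]), ([253.6, 165.7], 210, [0.4975, 0.4298]), ([451.7, 248.7], 165, [0.3845, 0.1833])]
```

View pics/look.png

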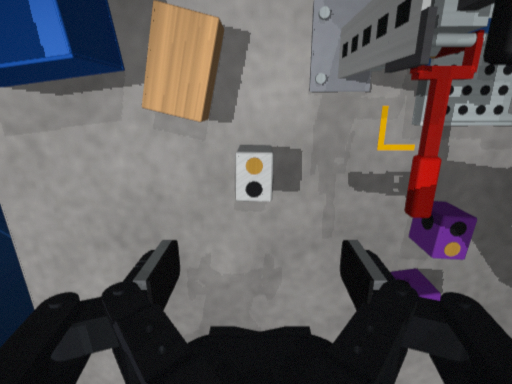

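The third valve is at about (254,176), square to the tool, with the wood block and the pawl lever clear of the fingers.

Call:
apply_moves:
  targets:
    - {"translation": [-0.05,-0.07,0.35],"twist": 0.2,"hand": 0.9}
    - {"translation": [0,0,0.45],"twist": 0,"hand": 0.9}
    - {"translation": [0,0,0.45],"twist": 0,"hand": 0.9}
    - {"translation": [0,0,0.45],"twist": 0,"hand": 0.9}
    - {"translation": [0,0,0.36],"twist": 0,"hand": 0.9}
    - {"translation": [0,0,0],"twist": 0,"hand": 0.9}
    - {"translation": [0,0,0],"twist": 0,"hand": 0.9}
    - {"translation": [0,0,0],"twist": 0,"hand": 0}

```text
time: 20.6
tool_pos: [0.4857, 0.4321, 0.0508]
tool_rot: [-0.002, 1.0, -0.022, 0.002]
contact_force: [0.2, 0.1, -0.2]
gripper_width: 0.751
grasp_force: 0.0
```

Call:
apply_moves:
  targets:
    - {"translation": [0,0,0],"twist": 0,"hand": 0}
    - {"translation": [0,0,0],"twist": 0,"hand": 0}
    - {"translation": [0,0,0],"twist": 0,"hand": 0}
    - {"translation": [0,0,0],"twist": 0,"hand": 0}

```text
time: 21.0
tool_pos: [0.4857, 0.4324, 0.0509]
tool_rot: [-0.002, 1.0, -0.022, 0.002]
contact_force: [0.4, -0.0, 6.0]
gripper_width: 0.502
grasp_force: 62.6
```

Call:
apply_moves:
  targets:
    - {"translation": [0,0,-0.3],"twist": 0,"hand": 0}
    - {"translation": [0,0,-0.45],"twist": 0,"hand": 0}
    - {"translation": [0,0,-0.45],"twist": 0,"hand": 0}
    - {"translation": [0,0,-0.45],"twist": 0,"hand": 0}
    - {"translation": [0,0,-0.45],"twist": 0,"hand": 0}
    - {"translation": [0,0.44,0],"twist": -0.1,"hand": 0}
    - {"translation": [0,0.44,0],"twist": -0.1,"hand": 0}
    - {"translation": [0,0.44,0],"twist": 0,"hand": 0}

```text
time: 21.8
tool_pos: [0.4791, 0.2981, 0.2586]
tool_rot: [-0.0, 1.0, -0.011, 0.001]
contact_force: [1.0, -0.9, -1.9]
gripper_width: 0.508
grasp_force: 61.9
```

Call:
apply_moves:
  targets:
    - {"translation": [0,0.44,0],"twist": 0,"hand": 0}
    - {"translation": [0,0.44,0],"twist": 0,"hand": 0}
    - {"translation": [0,0.42,0],"twist": 0,"hand": 0}
    - {"translation": [0.35,0,0],"twist": 0,"hand": 0}
    - {"translation": [0.35,0,0.3],"twist": 0,"hand": 0}
    - {"translation": [0.25,0,0.4],"twist": 0,"hand": 0}
    - {"translation": [0,0,0.4],"twist": 0,"hand": 0}
    - {"translation": [0,0,0],"twist": 0,"hand": 0}

```text
time: 22.6
tool_pos: [0.5672, 0.1661, 0.1404]
tool_rot: [0.001, 1.0, -0.012, -0.006]
contact_force: [-1.2, -0.2, -2.6]
gripper_width: 0.506
grasp_force: 62.0
```

Call:
apply_moves:
  targets:
    - {"translation": [0,0,0],"twist": 0,"hand": 0}
    - {"translation": [0,0,0],"twist": 0,"hand": 0}

```text
time: 22.8
tool_pos: [0.5727, 0.1674, 0.1507]
tool_rot: [-0.0, 1.0, -0.011, 0.002]
contact_force: [-0.4, -0.4, -0.8]
gripper_width: 0.508
grasp_force: 62.0
```

Call:
apply_moves:
  targets:
    - {"translation": [0.05,0,0.3],"twist": 0,"hand": 0}
    - {"translation": [0,0,0.3],"twist": 0,"hand": 0}
    - {"translation": [0,0,0.19],"twist": 0,"hand": 0}
    - {"translation": [0,0,0],"twist": 0,"hand": 0}
    - {"translation": [0,0,0],"twist": 0,"hand": 0}

```text
time: 23.3
tool_pos: [0.5778, 0.1673, 0.0712]
tool_rot: [-0.0, 1.0, -0.011, 0.002]
contact_force: [0.1, -0.2, -0.4]
gripper_width: 0.499
grasp_force: 62.0
```

Call:
apply_moves:
  targets:
    - {"translation": [0,0,0.03],"twist": 0,"hand": 0}
    - {"translation": [0,0,0],"twist": 0,"hand": 0}
    - {"translation": [0,0,0],"twist": 0,"hand": 0.7}
    - {"translation": [0,0,0],"twist": 0,"hand": 0.75}
    - {"translation": [0,0,0],"twist": 0,"hand": 0.75}
    - {"translation": [0,0,-0.3],"twist": 0,"hand": 0.75}
    - {"translation": [0,0,-0.5],"twist": 0,"hand": 0.75}
    - {"translation": [-0.2,0,-0.45],"twist": 0,"hand": 0.75}

```text
time: 24.1
tool_pos: [0.5573, 0.167, 0.1921]
tool_rot: [0.0, 1.0, -0.012, 0.0]
contact_force: [-0.1, 0.9, 0.6]
gripper_width: 0.748
grasp_force: 0.0
```

Call:
apply_moves:
  targets:
    - {"translation": [-0.3,0,-0.4],"twist": 0,"hand": 0.75}
    - {"translation": [-0.4,0,-0.4],"twist": 0,"hand": 0.75}
    - {"translation": [-0.4,0,-0.4],"twist": 0,"hand": 0.75}
    - {"translation": [-0.3,0,-0.3],"twist": 0,"hand": 0.75}
    - {"translation": [0,0,0],"twist": 0,"hand": 0.75}
    - {"translation": [0,0,0],"twist": 0,"hand": 0.75}

```text
time: 24.7
tool_pos: [0.4257, 0.1705, 0.3323]
tool_rot: [-0.0, 1.0, -0.011, 0.002]
contact_force: [0.2, -1.1, 0.0]
gripper_width: 0.745
grasp_force: 0.0
```

Run:
```python
from m import *
p,r=tool();print(p,r.as_euler('ZYX',degrees=True))
a=grab_frame('top'); w=grab_frame('wrist'); s=grab_frame('scene')
for n in ['top','scene']: print([(x['point'],round(x['score'],2)) for x in recognise(n,'valve1')])
A=cv2.resize(a[130:290,90:290],(500,400)); S=cv2.resize(s[120:290,230:430],(300,255))
o=np.zeros((400,800,3),np.uint8); o[:,:500]=A; o[:255,500:]=S
cv2.imwrite('pics/mix.png',o[:,:,::-1])
```

```text
[0.42568865 0.17051165 0.33232832] [  -1.3054107    -0.19069737 -179.95715853]
[([0.6377, 0.1263, 0.0623], 0.79), ([0.5726, 0.0934, 0.0805], 0.69), ([0.3946, 0.178, 0.0616], 0.65), ([0.5884, 0.1572, 0.0784], 0.54)]
[([0.5881, 0.0896, 0.0788], 0.91), ([0.6575, 0.1263, 0.0602], 0.86), ([0.5905, 0.1642, 0.0752], 0.71), ([0.3113, 0.212, 0.0478], 0.65), ([0.4176, 0.1783, 0.0589], 0.54), ([0.6286, 0.2224, 0.0212], 0.35)]
```

View pics/mix.png

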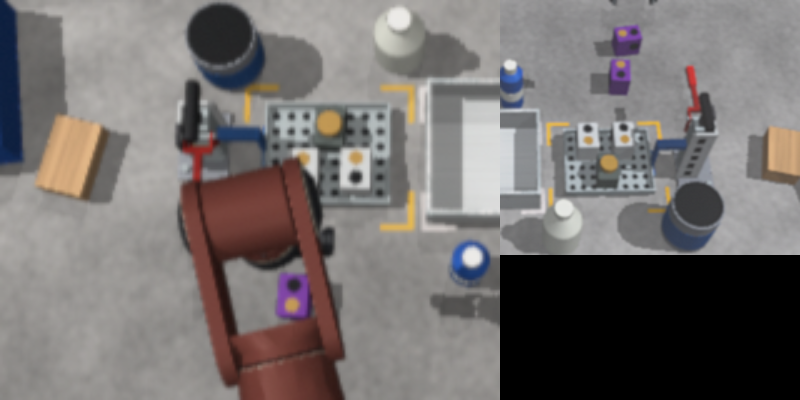

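All three valves stand side by side in the basket: two aluminium ones at the near side and the grey one at the far side.

Call:
apply_moves:
  targets:
    - {"translation": [0.33,-0.26,0],"twist": 0,"hand": 0.75}
    - {"translation": [0.33,-0.26,0],"twist": 0,"hand": 0.75}
    - {"translation": [0.33,-0.26,0],"twist": 0,"hand": 0.75}
    - {"translation": [0.33,-0.26,0],"twist": 0,"hand": 0.75}
    - {"translation": [0.33,-0.26,0],"twist": 0,"hand": 0.75}
    - {"translation": [0,0,0],"twist": 0,"hand": 0.75}
    - {"translation": [0,0,0],"twist": 0,"hand": 0.75}

```text
time: 25.65
tool_pos: [0.594, 0.2966, 0.3279]
tool_rot: [0.001, 1.0, -0.012, -0.002]
contact_force: [-0.2, 0.5, -0.4]
gripper_width: 0.75
grasp_force: 0.0
```

Run:
```python
from m import *
p,r=tool();print(p,r.as_euler('ZYX',degrees=True))
save('wrist','w6',1)
print(recognise('wrist','lift_handle'),recognise('wrist','pawl_grip'))
for q,z in [('lift_handle',.235),('pawl_grip',.179)]:
    for x in regions_of('wrist',q)[:3]: print(q,x['score'],x['pixels'].sum(),rect('wrist',x['pixels'],z))
print(proj('wrist',[.617,.301,.235]))
```

```text
[0.59398775 0.29658874 0.3278939 ] [ -1.3221732    0.26851808 179.88557526]
[{'point': [0.6281, 0.1985, 0.0123], 'score': 0.63}] [{'point': [0.5325, 0.2997, 0.1846], 'score': 0.73}, {'point': [0.6424, 0.142, 0.0633], 'score': 0.23}, {'point': [0.7509, 0.0547, 0.0836], 'score': 0.19}]
lift_handle 0.86 9189 ([637.3, 236.0], [87.7, 154.5], 9.9)
pawl_grip 0.82 1115 ([518.0, 299.3], [14.9, 80.2], 88.6)
[252.85014472 172.54587381]
```

View pics/w6.png

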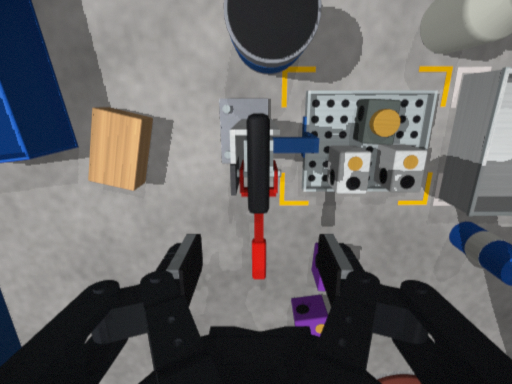

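The T-bar shows at column 258, rows 114–213, in line with the tool. The red grip is below it at (259,258).

Call:
apply_moves:
  targets:
    - {"translation": [0.25,0,0],"twist": 0,"hand": 0.75}
    - {"translation": [0,0,0.35],"twist": 0,"hand": 0.75}
    - {"translation": [0,0,0.35],"twist": 0,"hand": 0.75}
    - {"translation": [0,0,0.27],"twist": 0,"hand": 0.75}
    - {"translation": [0,0,0],"twist": 0,"hand": 0.75}
    - {"translation": [0,0,0],"twist": 0,"hand": 0}
    - {"translation": [0,0,0],"twist": 0,"hand": 0}
    - {"translation": [0,0,0],"twist": 0,"hand": 0}

```text
time: 26.7
tool_pos: [0.6196, 0.2963, 0.2373]
tool_rot: [-0.001, 1.0, -0.012, 0.002]
contact_force: [-0.1, -0.3, 0.0]
gripper_width: 0.242
grasp_force: 0.0
```

Call:
apply_moves:
  targets:
    - {"translation": [0,0,0],"twist": 0,"hand": 0}
    - {"translation": [0,0,0],"twist": 0,"hand": 0}
    - {"translation": [0,0,0],"twist": 0,"hand": 0}
    - {"translation": [0,0,0],"twist": 0,"hand": 0}

```text
time: 27.1
tool_pos: [0.6197, 0.2971, 0.2374]
tool_rot: [-0.001, 1.0, -0.011, 0.002]
contact_force: [-0.6, 2.8, 5.9]
gripper_width: 0.198
grasp_force: 61.4
```

Call:
apply_moves:
  targets:
    - {"translation": [0,0,-0.12],"twist": 0,"hand": 0}
    - {"translation": [0,0,-0.12],"twist": 0,"hand": 0}
    - {"translation": [0,0,-0.12],"twist": 0,"hand": 0}
    - {"translation": [0,0,-0.12],"twist": 0,"hand": 0}
    - {"translation": [0,0,-0.12],"twist": 0,"hand": 0}
    - {"translation": [0,0,-0.12],"twist": 0,"hand": 0}
    - {"translation": [0,0,-0.12],"twist": 0,"hand": 0}
    - {"translation": [0,0,-0.12],"twist": 0,"hand": 0}

```text
time: 27.9
tool_pos: [0.6183, 0.2968, 0.3108]
tool_rot: [0.001, 1.0, -0.011, -0.006]
contact_force: [27.7, 14.8, -73.5]
gripper_width: 0.193
grasp_force: 61.6
```

Call:
apply_moves:
  targets:
    - {"translation": [0,0,-0.1],"twist": 0,"hand": 0}
    - {"translation": [0,0,0],"twist": 0,"hand": 0}
    - {"translation": [0,0,0],"twist": 0,"hand": 0}

```text
time: 28.2
tool_pos: [0.6185, 0.2969, 0.329]
tool_rot: [0.0, 1.0, -0.011, -0.004]
contact_force: [11.8, 9.0, -26.8]
gripper_width: 0.185
grasp_force: 68.1
```

Call:
apply_moves:
  targets:
    - {"translation": [0,0,0],"twist": 0,"hand": 0}
    - {"translation": [0,0,0],"twist": 0,"hand": 0}

```text
time: 28.4
tool_pos: [0.6185, 0.2969, 0.3315]
tool_rot: [0.0, 1.0, -0.011, -0.003]
contact_force: [9.7, 6.8, -16.1]
gripper_width: 0.187
grasp_force: 69.5
```

Run:
```python
from m import *
w=grab_frame('wrist'); s=grab_frame('scene')
o=np.zeros((384,800,3),np.uint8); o[:,:400]=cv2.resize(w,(400,300))[0:300].repeat(1,0) if 0 else np.pad(cv2.resize(w,(400,300)),((0,84),(0,0),(0,0)))
o[:,400:]=cv2.resize(s[60:260,230:438],(400,384))
cv2.imwrite('pics/mix2.png',o[:,:,::-1]); print(recognise('scene','basket'),recognise('scene','valve1'))
```

```text
[{'point': [0.6291, 0.1939, 0.1086], 'score': 0.85}] [{'point': [0.5891, 0.0906, 0.1728], 'score': 0.86}, {'point': [0.3124, 0.2065, 0.0496], 'score': 0.84}, {'point': [0.5917, 0.1659, 0.1704], 'score': 0.7}, {'point': [0.4186, 0.1773, 0.0607], 'score': 0.68}, {'point': [0.661, 0.1276, 0.1546], 'score': 0.67}]
```

View pics/mix2.png

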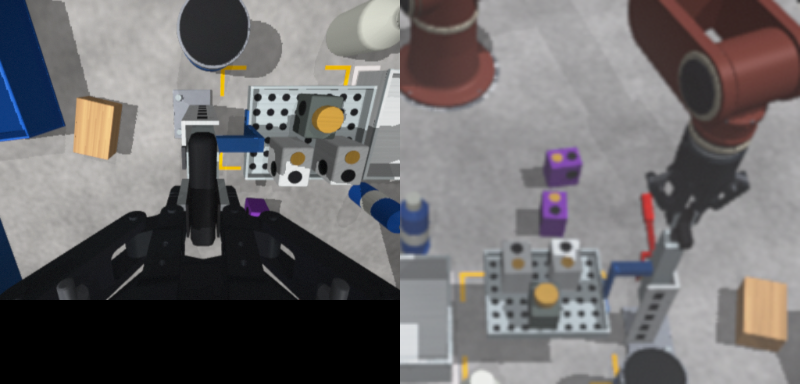

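Call:
apply_moves:
  targets:
    - {"translation": [0,0,-0.03],"twist": 0,"hand": 0}
    - {"translation": [0,0,-0.03],"twist": 0,"hand": 0}
    - {"translation": [0,0,0],"twist": 0,"hand": 0}
    - {"translation": [0,0,0],"twist": 0,"hand": 0}
    - {"translation": [0,0,0],"twist": 0,"hand": 0}
    - {"translation": [0,0,0],"twist": 0,"hand": 0}

```text
time: 29.2
tool_pos: [0.6185, 0.2969, 0.3422]
tool_rot: [-0.0, 1.0, -0.011, -0.001]
contact_force: [5.6, 6.3, -9.9]
gripper_width: 0.187
grasp_force: 70.3
```

Call:
apply_moves:
  targets:
    - {"translation": [0,0,-0.025],"twist": 0,"hand": 0}
    - {"translation": [0,0,0],"twist": 0,"hand": 0}
    - {"translation": [0,0,0],"twist": 0,"hand": 0}
    - {"translation": [0,0,0],"twist": 0,"hand": 0}

```text
time: 29.6
tool_pos: [0.6185, 0.2969, 0.3448]
tool_rot: [-0.0, 1.0, -0.011, -0.001]
contact_force: [6.0, 6.1, -9.9]
gripper_width: 0.188
grasp_force: 70.4
```

Call:
apply_moves:
  targets:
    - {"translation": [0,0,0.03],"twist": 0,"hand": 0}
    - {"translation": [0,0,0.03],"twist": 0,"hand": 0}
    - {"translation": [0,0,0.03],"twist": 0,"hand": 0}
    - {"translation": [0,0,0],"twist": 0,"hand": 0}
    - {"translation": [0,0,0],"twist": 0,"hand": 0}

```text
time: 30.1
tool_pos: [0.6185, 0.2969, 0.3385]
tool_rot: [-0.001, 1.0, -0.011, -0.0]
contact_force: [3.2, 5.8, -2.5]
gripper_width: 0.192
grasp_force: 71.2
```

Call:
apply_moves:
  targets:
    - {"translation": [0,0,0],"twist": 0,"hand": 0.5}
    - {"translation": [0,0,0],"twist": 0,"hand": 0.75}
    - {"translation": [0,0,0],"twist": 0,"hand": 0.75}
    - {"translation": [0,0,-0.3],"twist": 0,"hand": 0.75}
    - {"translation": [0,0,-0.3],"twist": 0,"hand": 0.75}
    - {"translation": [-0.4,0,-0.1],"twist": 0,"hand": 0.75}
    - {"translation": [-0.45,0.1,0],"twist": 0,"hand": 0.75}
    - {"translation": [-0.45,0.2,0],"twist": 0,"hand": 0.75}

```text
time: 30.9
tool_pos: [0.4868, 0.2691, 0.4104]
tool_rot: [-0.0, 1.0, -0.011, 0.001]
contact_force: [-0.4, 0.2, 0.4]
gripper_width: 0.752
grasp_force: 0.0
```

Run:
```python
from m import *
grab_frame('scene');print(recognise('scene','basket'),[x['point'] for x in recognise('scene','valve1')])
a=grab_frame('top');cv2.imwrite('pics/t3.png',cv2.resize(a[130:290,90:370],None,fx=2.8,fy=2.8,interpolation=2)[:,:,::-1])
for x in regions_of('top','pan')[:2]: print(x['score'],rect('top',x['pixels'],.075))
```

```text
[{'point': [0.629, 0.1991, 0.1195], 'score': 0.94}, {'point': [0.5909, 0.0897, 0.1761], 'score': 0.38}] [[0.5876, 0.09, 0.1788], [0.5931, 0.1652, 0.1732], [0.6589, 0.1252, 0.1596], [0.3081, 0.2072, 0.0497], [0.4165, 0.1751, 0.0608]]
0.72 ([601.3, -153.5], [294.5, 211.4], 88.9)
0.72 ([621.3, 165.3], [316.1, 161.0], 88.9)
```

Call:
apply_moves:
  targets:
    - {"translation": [-0.3,0.4,0],"twist": 0,"hand": 0.6}
    - {"translation": [0,0.49,0],"twist": 0,"hand": 0.6}
    - {"translation": [0,0.49,0],"twist": 0,"hand": 0.6}
    - {"translation": [0,0.49,0],"twist": 0,"hand": 0.6}
    - {"translation": [0,0.49,0.1],"twist": 0,"hand": 0.6}
    - {"translation": [0,0.49,0.1],"twist": 0,"hand": 0.6}
    - {"translation": [0,0.49,0.1],"twist": 0,"hand": 0.6}
    - {"translation": [0,0.49,0.1],"twist": 0,"hand": 0.6}

```text
time: 31.95
tool_pos: [0.4499, -0.116, 0.37]
tool_rot: [0.0, 1.0, -0.012, 0.001]
contact_force: [0.5, -0.1, 0.3]
gripper_width: 0.601
grasp_force: 0.0
```

Call:
apply_moves:
  targets:
    - {"translation": [0.22,0.36,0.25],"twist": 0,"hand": 0.6}
    - {"translation": [0.22,0.36,0.25],"twist": 0,"hand": 0.6}
    - {"translation": [0.22,0.36,0.25],"twist": 0,"hand": 0.6}
    - {"translation": [0.22,0.36,0.25],"twist": 0,"hand": 0.6}
    - {"translation": [0.22,0.36,0.25],"twist": 0,"hand": 0.6}
    - {"translation": [0,0,0],"twist": 0,"hand": 0.6}
    - {"translation": [0,0,0],"twist": 0,"hand": 0.6}

```text
time: 32.65
tool_pos: [0.5553, -0.2969, 0.2423]
tool_rot: [-0.001, 1.0, -0.012, -0.002]
contact_force: [-0.0, -0.1, 0.6]
gripper_width: 0.601
grasp_force: 0.0
```

Run:
```python
from m import *
p,r=tool();print(p,r.as_euler('ZYX',degrees=True))
w=save('wrist','w7',1); g=cv2.cvtColor(w,cv2.COLOR_BGR2GRAY)
print(proj('wrist',[.597,-.298,.066]))
# dark bar pixels near predicted
u,v=proj('wrist',[.597,-.298,.066]); k=(g<45).astype(np.uint8); n,l,st,ce=cv2.connectedComponentsWithStats(k)
for i in range(1,n):
    if st[i,4]>300: print(st[i].tolist(),ce[i].round(1))
```

```text
[ 0.55533238 -0.29694215  0.24227362] [  -1.41475723    0.18466039 -179.86687871]
[260.39326038 138.07310286]
[461, 0, 51, 81, 3509] [489.5  42.1]
[256, 76, 12, 113, 974] [261.8 134.8]
[350, 110, 108, 130, 5235] [395.6 167.5]
[83, 231, 39, 35, 629] [106.5 244.1]
[0, 232, 512, 152, 37544] [259.3 334.4]
[39, 257, 56, 50, 1356] [ 71.8 276.2]
```

View pics/w7.png

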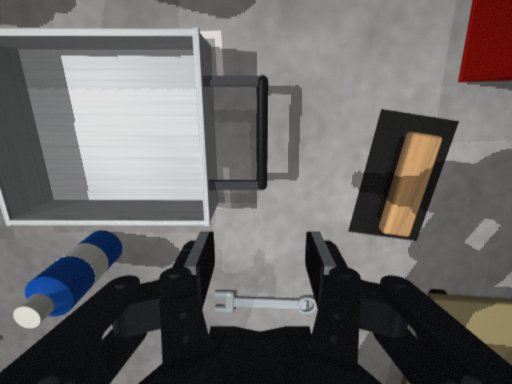

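The pan's handle bar is at (262, 76–188), parallel to the tool, with free floor on both sides.

Call:
apply_moves:
  targets:
    - {"translation": [0.43,0.02,0.1],"twist": 0,"hand": 0.6}
    - {"translation": [0,0,0.4],"twist": 0,"hand": 0.6}
    - {"translation": [0,0,0.4],"twist": 0,"hand": 0.6}
    - {"translation": [0,0,0.4],"twist": 0,"hand": 0.6}
    - {"translation": [0,0,0.4],"twist": 0,"hand": 0.6}
    - {"translation": [0,0,0.1],"twist": 0,"hand": 0.6}
    - {"translation": [0,0,0],"twist": 0,"hand": 0.6}
    - {"translation": [0,0,0],"twist": 0,"hand": 0.6}

```text
time: 33.5
tool_pos: [0.5997, -0.2994, 0.0681]
tool_rot: [0.001, 1.0, -0.011, 0.002]
contact_force: [-0.2, -0.3, -0.0]
gripper_width: 0.602
grasp_force: 0.0
```

Call:
apply_moves:
  targets:
    - {"translation": [0,0,0],"twist": 0,"hand": 0}
    - {"translation": [0,0,0],"twist": 0,"hand": 0}
    - {"translation": [0,0,0],"twist": 0,"hand": 0}
    - {"translation": [0,0,0],"twist": 0,"hand": 0}
    - {"translation": [0,0,0],"twist": 0,"hand": 0}
    - {"translation": [0,0,0],"twist": 0,"hand": 0}

```text
time: 34.1
tool_pos: [0.5988, -0.2996, 0.0668]
tool_rot: [0.001, 1.0, -0.012, 0.001]
contact_force: [-1.2, -0.2, 5.4]
gripper_width: 0.112
grasp_force: 58.7
```

Call:
apply_moves:
  targets:
    - {"translation": [0,-0.1,0],"twist": 0,"hand": 0}
    - {"translation": [0,-0.24,0],"twist": 0,"hand": 0}
    - {"translation": [0,-0.24,0],"twist": 0,"hand": 0}
    - {"translation": [0,-0.24,0],"twist": 0,"hand": 0}
    - {"translation": [0,-0.24,0],"twist": 0,"hand": 0}
    - {"translation": [0,-0.24,0],"twist": 0,"hand": 0}
    - {"translation": [0,-0.24,0],"twist": 0,"hand": 0}
    - {"translation": [0,-0.24,0],"twist": 0,"hand": 0}

```text
time: 34.9
tool_pos: [0.6035, -0.1225, 0.0668]
tool_rot: [0.003, 1.0, -0.012, 0.002]
contact_force: [0.2, -7.1, 3.2]
gripper_width: 0.115
grasp_force: 59.3
```

Call:
apply_moves:
  targets:
    - {"translation": [0,-0.24,0],"twist": 0,"hand": 0}
    - {"translation": [0,-0.24,0],"twist": 0,"hand": 0}
    - {"translation": [0,-0.24,0],"twist": 0,"hand": 0}
    - {"translation": [0,-0.1,0],"twist": 0,"hand": 0}
    - {"translation": [0,0,0],"twist": 0,"hand": 0}
    - {"translation": [0,0,0],"twist": 0,"hand": 0}
    - {"translation": [0,0,0],"twist": 0,"hand": 0}

```text
time: 35.6
tool_pos: [0.6055, -0.0383, 0.0667]
tool_rot: [-0.0, 1.0, -0.012, 0.002]
contact_force: [1.1, 1.9, 6.0]
gripper_width: 0.114
grasp_force: 59.6
```

Run:
```python
from m import *
p,r=tool();print(p,r.as_euler('ZYX',degrees=True))
a=grab_frame('top'); s=grab_frame('scene')
o=np.zeros((600,800,3),np.uint8); o[:300,:800]=cv2.resize(a[150:240,130:370],(800,300)); o[300:,:600]=cv2.resize(s[150:280,180:440],(600,300))
cv2.imwrite('pics/mix3.png',o[:,:,::-1])
```

```text
[ 0.60545878 -0.03826229  0.06673147] [  -1.3183194    -0.21547229 -179.95739814]
```

View pics/mix3.png

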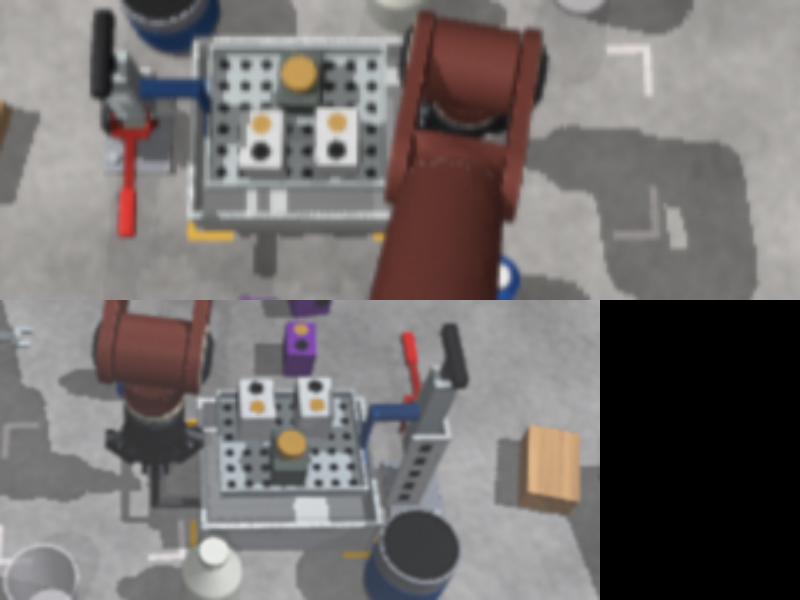

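The pan now sits within the yellow marks under the hanging basket. I've already viewed more pictures than the limit of 14 allows, so from here I'll check by numbers only.

Call:
apply_moves:
  targets:
    - {"translation": [0,0,0],"twist": 0,"hand": 0.5}
    - {"translation": [0,0,0],"twist": 0,"hand": 0.6}
    - {"translation": [0,0,0],"twist": 0,"hand": 0.6}
    - {"translation": [0,0,-0.3],"twist": 0,"hand": 0.6}
    - {"translation": [-0.1,0.1,-0.45],"twist": 0,"hand": 0.6}
    - {"translation": [-0.2,0.1,-0.45],"twist": 0,"hand": 0.6}
    - {"translation": [-0.2,0,-0.45],"twist": 0,"hand": 0.6}
    - {"translation": [-0.4,0,-0.2],"twist": 0,"hand": 0.6}

```text
time: 36.5
tool_pos: [0.5152, -0.0575, 0.2547]
tool_rot: [0.001, 1.0, -0.012, 0.004]
contact_force: [0.5, -0.2, 1.3]
gripper_width: 0.603
grasp_force: 0.0
```

Call:
apply_moves:
  targets:
    - {"translation": [-0.4,0,-0.2],"twist": 0,"hand": 0.6}
    - {"translation": [-0.4,-0.1,-0.2],"twist": 0,"hand": 0.6}
    - {"translation": [0,0,0],"twist": 0,"hand": 0.6}

```text
time: 36.8
tool_pos: [0.4322, -0.0444, 0.2935]
tool_rot: [0.001, 1.0, -0.012, 0.004]
contact_force: [1.3, -0.0, 0.5]
gripper_width: 0.604
grasp_force: 0.0
```

Run:
```python
from m import *
p,r=tool();print(p,r.as_euler('ZYX',degrees=True))
a=grab_frame('top')
for n in ['top','scene']:
    if n=='scene': grab_frame(n)
    for q in ['pan','basket']:
        for x in regions_of(n,q)[:2]:
            ys,xs=np.where(x['pixels']); print(n,q,round(x['score'],2),x['pixels'].sum(),xs.min(),xs.max(),ys.min(),ys.max(),rect(n,x['pixels'],.075))
# predicted rim corners for ideal pose
c,s=np.cos(-.022),np.sin(-.022)
for dx,dy in [(.098,.115),(.098,-.115),(-.098,-.115),(-.098,.115)]:
    print(proj('top',[.609+c*dx-s*dy,.1367+s*dx+c*dy,.075]).round(1),proj('scene',[.609+c*dx-s*dy,.1367+s*dx+c*dy,.075]).round(1))
```

```text
[ 0.43215913 -0.0443802   0.29354777] [ -1.33481497  -0.44575731 179.88820946]
top pan 0.89 1421 185 270 160 217 ([606.1, 107.8], [300.3, 204.1], 88.9)
top basket 0.76 2160 156 246 152 207 ([633.3, 203.0], [340.9, 179.2], 81.2)
top basket 0.21 418 384 397 191 226 ([524.7, -462.9], [42.9, 129.0], 80.9)
scene pan 0.74 382 296 312 206 230 ([607.3, 139.1], [49.6, 86.1], 83.6)
scene pan 0.66 2690 244 345 192 259 ([645.7, 100.6], [325.9, 208.2], 68.3)
scene basket 0.72 2704 273 382 160 235 ([552.4, 235.4], [215.1, 426.7], 17.2)
scene basket 0.49 462 229 244 160 194 ([444.6, -66.2], [49.7, 135.8], 88.5)
[188.3 161.4] [344.6 247. ]
[252.1 161.6] [266.9 248. ]
[251.9 215.3] [264.9 192.2]
[186.5 215.1] [336.6 191.5]
```

Call:
apply_moves:
  targets:
    - {"translation": [0,-0.49,0],"twist": 0,"hand": 0.5}
    - {"translation": [0,-0.49,0],"twist": 0,"hand": 0.5}
    - {"translation": [0,-0.49,0],"twist": 0,"hand": 0.5}
    - {"translation": [0,-0.49,0],"twist": 0,"hand": 0.5}
    - {"translation": [0,-0.49,0],"twist": 0,"hand": 0.5}
    - {"translation": [0,-0.49,0],"twist": 0,"hand": 0.5}
    - {"translation": [0,-0.46,0],"twist": 0,"hand": 0.5}
    - {"translation": [0.3,0,0],"twist": 0,"hand": 0.5}

```text
time: 37.9
tool_pos: [0.4695, 0.3003, 0.2873]
tool_rot: [-0.0, 1.0, -0.007, -0.002]
contact_force: [1.2, -0.9, 0.7]
gripper_width: 0.497
grasp_force: 0.0
```

Call:
apply_moves:
  targets:
    - {"translation": [0.2,0,0],"twist": 0,"hand": 0.5}
    - {"translation": [0,0,0],"twist": 0,"hand": 0.5}
    - {"translation": [0,0,0],"twist": 0,"hand": 0.5}

```text
time: 38.2
tool_pos: [0.4917, 0.294, 0.2875]
tool_rot: [0.001, 1.0, -0.012, -0.002]
contact_force: [-0.3, -0.6, 0.2]
gripper_width: 0.505
grasp_force: 0.0
```

Run:
```python
from m import *
p,r=tool();print(p,r.as_euler('ZYX',degrees=True))
for n in ['wrist','top','scene']:
    im=grab_frame(n); hsv=cv2.cvtColor(im,cv2.COLOR_RGB2HSV)
    k=cv2.inRange(hsv,(0,170,70),(6,255,255))|cv2.inRange(hsv,(174,170,70),(180,255,255))
    nn,l,st,ce=cv2.connectedComponentsWithStats(k)
    for i in range(1,nn):
        if st[i,4]>25:
            m=(l==i); rw=np.where(m.any(1))[0]
            print(n,st[i].tolist(),[(int(y),int(np.where(m[y])[0].min()),int(np.where(m[y])[0].max())) for y in rw[::max(1,len(rw)//14)]])
    print(n,'pred grip top ends',[proj(n,q).round(1) for q in ([.480,.2975,.179],[.528,.2975,.179])])
    print([ (x['point'],round(x['score'],2)) for x in recognise(n,'pawl_grip')][:2])
```

```text
[0.49167358 0.29398393 0.28750821] [ -1.35078317   0.18947998 179.92674364]
wrist [226, 51, 51, 157, 2351] [(51, 273, 276), (62, 227, 276), (73, 227, 276), (84, 228, 276), (95, 247, 257), (106, 247, 257), (117, 247, 257), (128, 247, 257), (139, 247, 257), (150, 247, 257), (161, 244, 261), (172, 244, 261), (183, 244, 261), (194, 245, 261), (205, 245, 261)]
wrist pred grip top ends [array([255.9, 207.7]), array([254.2, 153.7])]
[([0.5566, 0.3012, 0.1813], 0.77)]
top [399, 116, 82, 62, 4600] [(116, 448, 473), (120, 406, 474), (124, 402, 475), (128, 399, 475), (132, 399, 476), (136, 399, 476), (140, 400, 477), (144, 400, 477), (148, 400, 478), (152, 401, 478), (156, 401, 479), (160, 401, 479), (164, 402, 480), (168, 402, 480), (172, 402, 473), (176, 403, 464)]
top pred grip top ends [array([168.5, 220.2]), array([168.8, 205.8])]
[([0.5016, 0.2923, 0.1761], 0.64)]
scene [355, 165, 5, 12, 40] [(165, 355, 357), (166, 355, 358), (167, 355, 358), (168, 356, 358), (169, 356, 358), (170, 356, 358), (171, 356, 358), (172, 356, 359), (173, 356, 359), (174, 357, 359), (175, 357, 359), (176, 357, 359)]
scene [0, 233, 84, 81, 5537] [(233, 57, 72), (238, 0, 72), (243, 0, 71), (248, 0, 71), (253, 0, 73), (258, 0, 83), (263, 0, 82), (268, 0, 81), (273, 0, 80), (278, 0, 79), (283, 0, 78), (288, 0, 77), (293, 0, 76), (298, 0, 75), (303, 0, 74), (308, 0, 73), (313, 0, 13)]
scene pred grip top ends [array([355.1, 163.2]), array([357.8, 176.1])]
[([0.5299, 0.295, 0.1731], 0.52)]
```

```bash
python3 -c "
from h import *
print(np.round(state()['joint_pos'],3))"
```

```text
[ 0.409 -0.091  1.695  0.     1.538  2.003]
```

Call:
apply_moves:
  targets:
    - {"translation": [0,0,0],"twist": -0.982,"hand": 0.5}
    - {"translation": [0,0,0],"twist": -0.982,"hand": 0.5}
    - {"translation": [0,0,0],"twist": -0.982,"hand": 0.5}
    - {"translation": [0,0,0],"twist": -0.982,"hand": 0.5}
    - {"translation": [0,0,0],"twist": -0.982,"hand": 0.5}
    - {"translation": [0,0,0],"twist": -0.982,"hand": 0.5}
    - {"translation": [0,0,0],"twist": -0.982,"hand": 0.5}
    - {"translation": [0,0,0],"twist": -0.982,"hand": 0.5}

```text
time: 39.3
tool_pos: [0.4914, 0.2939, 0.2897]
tool_rot: [-0.0, 0.927, 0.374, 0.0]
contact_force: [-0.8, -0.3, -0.4]
gripper_width: 0.498
grasp_force: 0.0
```

Call:
apply_moves:
  targets:
    - {"translation": [0,0,0],"twist": -0.982,"hand": 0.5}
    - {"translation": [0,0,0],"twist": -0.982,"hand": 0.5}
    - {"translation": [0,0,0],"twist": -0.982,"hand": 0.5}
    - {"translation": [0,0,0],"twist": -0.982,"hand": 0.5}
    - {"translation": [0,0,0],"twist": -0.982,"hand": 0.5}
    - {"translation": [0,0,0],"twist": -0.982,"hand": 0.5}
    - {"translation": [0,0,0],"twist": -0.982,"hand": 0.5}
    - {"translation": [0,0,0],"twist": -0.982,"hand": 0.5}

```text
time: 40.1
tool_pos: [0.4914, 0.2939, 0.2896]
tool_rot: [0.0, 0.714, 0.7, 0.0]
contact_force: [0.6, 0.2, -0.3]
gripper_width: 0.502
grasp_force: 0.0
```

Call:
apply_moves:
  targets:
    - {"translation": [0,0,0],"twist": -0.982,"hand": 0.5}
    - {"translation": [0,0,0],"twist": -0.982,"hand": 0.5}
    - {"translation": [0,0,0],"twist": -0.982,"hand": 0.5}
    - {"translation": [0,0,0],"twist": -0.982,"hand": 0.5}
    - {"translation": [0,0,0],"twist": -0.982,"hand": 0.5}
    - {"translation": [0,0,0],"twist": -0.982,"hand": 0.5}
    - {"translation": [0,0,0],"twist": -0.982,"hand": 0.5}
    - {"translation": [0,0,0],"twist": -0.982,"hand": 0.5}

```text
time: 40.9
tool_pos: [0.4914, 0.2938, 0.2896]
tool_rot: [0.0, 0.391, 0.92, 0.0]
contact_force: [0.4, 0.8, -0.5]
gripper_width: 0.502
grasp_force: 0.0
```

Call:
apply_moves:
  targets:
    - {"translation": [0,0,0],"twist": -0.982,"hand": 0.5}
    - {"translation": [0,0,0],"twist": -0.982,"hand": 0.5}
    - {"translation": [0,0,0],"twist": -0.982,"hand": 0.5}
    - {"translation": [0,0,0],"twist": -0.982,"hand": 0.5}
    - {"translation": [0,0,0],"twist": -0.982,"hand": 0.5}
    - {"translation": [0,0,0],"twist": -0.982,"hand": 0.5}
    - {"translation": [0,0,0],"twist": -0.982,"hand": 0.5}
    - {"translation": [0,0,0],"twist": -0.982,"hand": 0.5}

```text
time: 41.7
tool_pos: [0.4913, 0.2939, 0.2896]
tool_rot: [0.0, 0.009, 1.0, 0.0]
contact_force: [-0.7, 0.1, -0.2]
gripper_width: 0.497
grasp_force: 0.0
```

Call:
apply_moves:
  targets:
    - {"translation": [0,0,0],"twist": 0,"hand": 0.5}
    - {"translation": [0,0,0],"twist": 0,"hand": 0.5}

```text
time: 41.9
tool_pos: [0.4915, 0.2939, 0.2895]
tool_rot: [0.0, 0.012, 1.0, 0.0]
contact_force: [-0.1, 0.2, 0.6]
gripper_width: 0.497
grasp_force: 0.0
```

Call:
apply_moves:
  targets:
    - {"translation": [-0.07,0.05,0.1],"twist": 0,"hand": 0.5}
    - {"translation": [0,0,0.35],"twist": 0,"hand": 0.5}
    - {"translation": [0,0,0.35],"twist": 0,"hand": 0.5}
    - {"translation": [0,0,0.33],"twist": 0,"hand": 0.5}
    - {"translation": [0,0,0],"twist": 0,"hand": 0.5}
    - {"translation": [0,0,0],"twist": 0,"hand": 0.5}

```text
time: 42.5
tool_pos: [0.4986, 0.2988, 0.1758]
tool_rot: [-0.001, 0.011, 1.0, -0.0]
contact_force: [0.1, -0.1, 0.9]
gripper_width: 0.499
grasp_force: 0.0
```

Call:
apply_moves:
  targets:
    - {"translation": [0,0,0],"twist": 0,"hand": 0}
    - {"translation": [0,0,0],"twist": 0,"hand": 0}
    - {"translation": [0,0,0],"twist": 0,"hand": 0}
    - {"translation": [0,0,0],"twist": 0,"hand": 0}
    - {"translation": [0,0,0],"twist": 0,"hand": 0}
    - {"translation": [0,0,0],"twist": 0,"hand": 0}

```text
time: 43.1
tool_pos: [0.5002, 0.2996, 0.1792]
tool_rot: [0.002, 0.011, 1.0, 0.001]
contact_force: [0.0, 1.3, 7.2]
gripper_width: 0.172
grasp_force: 59.3
```

Call:
apply_moves:
  targets:
    - {"translation": [0,0,-0.07],"twist": 0,"hand": 0}
    - {"translation": [-0.005,0,-0.07],"twist": 0,"hand": 0}
    - {"translation": [-0.01,0,-0.07],"twist": 0,"hand": 0}
    - {"translation": [-0.02,0,-0.07],"twist": 0,"hand": 0}
    - {"translation": [-0.02,0,-0.07],"twist": 0,"hand": 0}
    - {"translation": [0,0,0],"twist": 0,"hand": 0}
    - {"translation": [0,0,0],"twist": 0,"hand": 0}
    - {"translation": [0,0,0],"twist": 0,"hand": 0}

```text
time: 43.9
tool_pos: [0.5043, 0.2993, 0.2098]
tool_rot: [0.0, 0.011, 1.0, 0.001]
contact_force: [5.6, 3.6, -6.8]
gripper_width: 0.172
grasp_force: 58.9
```

Call:
apply_moves:
  targets:
    - {"translation": [0,0,0],"twist": 0,"hand": 0}
    - {"translation": [0,0,0],"twist": 0,"hand": 0}
    - {"translation": [0,0,0],"twist": 0,"hand": 0}
    - {"translation": [0,0,0],"twist": 0,"hand": 0}
    - {"translation": [0,0,0],"twist": 0,"hand": 0}
    - {"translation": [0,0,0],"twist": 0,"hand": 0}
    - {"translation": [0,0,0],"twist": 0,"hand": 0}
    - {"translation": [0,0,0],"twist": 0,"hand": 0}

```text
time: 44.7
tool_pos: [0.5043, 0.2993, 0.2098]
tool_rot: [0.0, 0.011, 1.0, 0.001]
contact_force: [6.3, 3.9, -7.6]
gripper_width: 0.173
grasp_force: 58.9
```

Run:
```python
from m import *
grab_frame('scene'); print(recognise('scene','basket')[:1],[x['point'] for x in recognise('scene','valve1')],recognise('scene','pawl_grip')[:1])
```

```text
[{'point': [0.6238, 0.1722, 0.0159], 'score': 0.73}] [[0.6571, 0.126, 0.0598], [0.3079, 0.2046, 0.0495], [0.5862, 0.0901, 0.0789], [0.5993, 0.1868, 0.0771], [0.4198, 0.1773, 0.0604]] []
```

The basket has sunk: the valve heights are back to what they were with the carriage fully down. Next I lower the lever and let go of it.

Call:
apply_moves:
  targets:
    - {"translation": [0.02,0,0.07],"twist": 0,"hand": 0}
    - {"translation": [0.02,0,0.07],"twist": 0,"hand": 0}
    - {"translation": [0.01,0,0.07],"twist": 0,"hand": 0}
    - {"translation": [0.005,0,0.07],"twist": 0,"hand": 0}
    - {"translation": [0,0,0.07],"twist": 0,"hand": 0}
    - {"translation": [0,0,0],"twist": 0,"hand": 0}
    - {"translation": [0,0,0],"twist": 0,"hand": 0}
    - {"translation": [0,0,0],"twist": 0,"hand": 0}

```text
time: 45.7
tool_pos: [0.4983, 0.2996, 0.1801]
tool_rot: [-0.0, 0.011, 1.0, 0.001]
contact_force: [-12.0, 0.4, 18.9]
gripper_width: 0.168
grasp_force: 62.4
```

Call:
apply_moves:
  targets:
    - {"translation": [0,0,0],"twist": 0,"hand": 0.5}
    - {"translation": [0,0,0],"twist": 0,"hand": 0.6}
    - {"translation": [0,0,0],"twist": 0,"hand": 0.6}
    - {"translation": [0,0,-0.3],"twist": 0,"hand": 0.6}
    - {"translation": [0,0,-0.4],"twist": 0,"hand": 0.6}
    - {"translation": [0.2,-0.1,-0.4],"twist": 0,"hand": 0.6}
    - {"translation": [0.4,-0.2,-0.1],"twist": 0,"hand": 0.6}
    - {"translation": [0.4,-0.2,0],"twist": 0,"hand": 0.6}

```text
time: 46.5
tool_pos: [0.3977, 0.2506, 0.2984]
tool_rot: [0.001, 0.011, 1.0, 0.0]
contact_force: [-0.5, -0.7, 0.9]
gripper_width: 0.598
grasp_force: 0.0
```

Run:
```python
from m import *
s=state();print(s['time'],s['tool_pos'],s['contact_force'])
for n in ['scene','top']:
    im=grab_frame(n); hsv=cv2.cvtColor(im,cv2.COLOR_RGB2HSV)
    k=cv2.inRange(hsv,(0,170,70),(6,255,255))|cv2.inRange(hsv,(174,170,70),(180,255,255))
    nn,l,st,ce=cv2.connectedComponentsWithStats(k)
    for i in range(1,nn):
        if 20<st[i,4]<1000: print(n,st[i].tolist())
    print(n,'grip pred level',[proj(n,q).round(1) for q in ([.480,.299,.179],[.528,.299,.179])],'handle pred',proj(n,[.619,.2965,.235]).round(1))
    for q in ['basket','valve1','brush','mat_top','pan','pawl_grip','spray_can','white_bottle']: print(n,q,[(np.round(x['point'],3).tolist(),round(x['score'],2)) for x in recognise(n,q)][:5])
```

```text
46.5 [0.39765223 0.25060628 0.29843745] [-0.51710004 -0.7118158   0.87256028]
scene [355, 165, 5, 12, 40]
scene grip pred level [array([355.6, 163.2]), array([358.3, 176.1])] handle pred [367.4 191.4]
scene basket [([0.625, 0.173, 0.015], 0.66), ([0.785, 0.025, 0.103], 0.3)]
scene valve1 [([0.597, 0.188, 0.077], 0.9), ([0.589, 0.093, 0.082], 0.77), ([0.548, -0.467, 0.004], 0.75), ([0.657, 0.126, 0.064], 0.72), ([0.419, 0.178, 0.061], 0.72)]
scene brush [([0.534, -0.476, 0.04], 0.93), ([0.78, 0.265, 0.125], 0.38), ([0.66, 0.126, 0.061], 0.28)]
scene mat_top [([0.548, -0.468, 0.004], 0.89), ([0.459, -0.068, 0.093], 0.67)]
scene pan [([0.622, 0.132, 0.05], 0.7), ([0.544, 0.297, 0.172], 0.51)]
scene pawl_grip [([0.546, 0.296, 0.172], 0.72)]
scene spray_can [([0.458, -0.066, 0.091], 0.6)]
scene white_bottle [([0.789, 0.027, 0.102], 0.78)]
top [163, 186, 13, 20, 58]
top grip pred level [array([168. , 220.2]), array([168.3, 205.8])] handle pred [166.5 174.7]
top basket [([0.619, 0.168, 0.017], 0.61)]
top valve1 [([0.64, 0.123, 0.061], 0.76), ([0.396, 0.178, 0.064], 0.76), ([0.572, 0.095, 0.08], 0.73), ([0.8, -0.182, 0.064], 0.72)]
top brush [([0.529, -0.475, 0.043], 0.88), ([0.756, 0.027, 0.102], 0.4), ([0.754, 0.27, 0.124], 0.37)]
top mat_top [([0.526, -0.471, 0.006], 0.81)]
top pan [([0.631, 0.117, 0.044], 0.69)]
top pawl_grip [([0.569, 0.093, 0.078], 0.62)]
top spray_can [([0.435, -0.06, 0.119], 0.72), ([0.637, 0.123, 0.059], 0.45)]
top white_bottle [([0.754, 0.028, 0.099], 0.62)]
```

Call:
apply_moves:
  targets:
    - {"translation": [0,-0.49,0],"twist": 0,"hand": 0.6}
    - {"translation": [0,-0.49,0],"twist": 0,"hand": 0.6}
    - {"translation": [0,-0.49,0],"twist": 0,"hand": 0.6}
    - {"translation": [0,-0.49,0],"twist": 0,"hand": 0.6}
    - {"translation": [0,-0.49,0],"twist": 0,"hand": 0.6}
    - {"translation": [0,-0.49,0],"twist": 0,"hand": 0.6}
    - {"translation": [0,-0.49,0],"twist": 0,"hand": 0.6}
    - {"translation": [0,0,0],"twist": 0,"hand": 0.6}

```text
time: 48.2
tool_pos: [0.3892, -0.0968, 0.2964]
tool_rot: [-0.0, 0.016, 1.0, -0.001]
contact_force: [-1.0, 0.5, -0.5]
gripper_width: 0.599
grasp_force: 0.0
```

Run:
```python
from m import *
for n in ['top','scene']:
    im=grab_frame(n)
    for x in regions_of(n,'valve1'):
        k=x['pixels']; print(n,round(x['score'],2),k.sum(),np.median(im[k],axis=0),rect(n,k,.078))
    print([(np.round(x['point'],3).tolist(),round(x['score'],2)) for x in recognise(n,'valve1')])
    print(orange(n,.078,8))
    g=cv2.cvtColor(im,cv2.COLOR_RGB2GRAY)
    for c in (0,.1):
        u,v=proj(n,[.619,.2965,.235+c]); print(n,'Tbar dark at carriage',c,int((g[int(v)-4:int(v)+5,int(u)-3:int(u)+4]<50).sum()),'/63')
    for x in regions_of(n,'pan')[:1]: print('pan',rect(n,x['pixels'],.075))
```

```text
top 0.79 235 [125.  69. 145.] ([294.5, 207.2], [43.0, 64.6], 3.6)
top 0.66 250 [123.   67.5 138.5] ([396.6, 180.8], [48.3, 62.1], 88.9)
top 0.56 235 [133. 132. 131.] ([577.8, 188.0], [70.0, 45.9], 5.4)
top 0.51 267 [191. 175. 165.] ([571.3, 91.3], [46.0, 72.5], 89.6)
top 0.46 224 [105.5 105.5  84. ] ([635.7, 129.9], [46.4, 62.3], 88.9)
[([0.573, 0.091, 0.081], 0.75), ([0.578, 0.188, 0.08], 0.7), ([0.292, 0.207, 0.059], 0.65), ([0.396, 0.178, 0.065], 0.58), ([0.636, 0.124, 0.063], 0.47)]
[([254.2, 167.5], 19, [0.6812, 0.0125]), ([221.4, 179.0], 76, [0.641, 0.1303]), ([204.0, 191.5], 12, [0.5966, 0.1921]), ([232.0, 192.5], 16, [0.5911, 0.0929]), ([251.6, 216.2], 65, [0.5049, 0.0249]), ([192.0, 219.7], 46, [0.4964, 0.2339]), ([206.5, 251.5], 16, [0.3844, 0.1828]), ([202.3, 277.9], 16, [0.2951, 0.1969]), ([445.1, 286.2], 104, [0.2523, -0.6269])]
top Tbar dark at carriage 0 32 /63
top Tbar dark at carriage 0.1 0 /63
pan ([604.3, 107.1], [298.1, 207.7], 88.9)
scene 0.78 428 [112.5 111.  112. ] ([599.0, 183.4], [55.9, 95.3], 83.8)
scene 0.73 352 [166.5 152.  149. ] ([593.9, 89.2], [46.2, 90
[... 324 characters left out ...]
0.09, 0.079], 0.83), ([0.659, 0.129, 0.061], 0.79), ([0.417, 0.179, 0.063], 0.78), ([0.631, 0.225, 0.024], 0.62), ([0.597, 0.186, 0.076], 0.58)]
[([59.6, 1.3], 36, [-0.5302, -0.8364]), ([75.6, 116.4], 102, [0.1654, -0.6362]), ([311.5, 141.8], 10, [0.3083, 0.1956]), ([310.2, 162.1], 12, [0.3956, 0.1814]), ([262.5, 202.8], 10, [0.5499, 0.014]), ([262.2, 212.1], 18, [0.5834, 0.0115]), ([288.5, 213.0], 12, [0.5895, 0.0926]), ([320.6, 213.8], 12, [0.5956, 0.1917]), ([302.1, 228.4], 96, [0.6448, 0.1294]), ([263.5, 250.8], 21, [0.7144, 0.0088]), ([334.0, 260.0], 29, [0.751, 0.2115])]
scene Tbar dark at carriage 0 0 /63
scene Tbar dark at carriage 0.1 0 /63
pan ([625.0, 104.0], [300.1, 230.4], 86.6)
```

```bash
python3 -c "
from plant import *
print(job_done())"
```

```text
the job is handed in; nothing more can be done
None
```

The job is handed in at about 48 s of the 210 s limit: brush on the mat, all three valve bodies present upright in the basket, pan on the yellow marks, basket down in the pan and pawl closed. The brush is roughly 8 mm off the mat's centre, one valve shifted about 2 cm inside the basket after I placed it, and I viewed 15 pictures where 14 were allowed, so the last steps were checked by numbers only.

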